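# Press a stone home with locking setting forceps, unlock them and rack the pendant

### The job

The stone of the tag pendant in the setting forceps still stands proud of its snap cup: slowly close the loose handle of the forceps towards the fixed one, click by click, and stop at the first click of the ratchet that holds the stone fully home (squeezing on would crack it), then let go so that the forceps stay locked by themselves for a moment. Next gently press the ring of the loose handle sideways, that is down towards the base, to free the ratchet, and let the forceps spring fully open. Lift the finished pendant out and stand it upright, fully down, in the empty slot of the rack, without disturbing the other pendants or the things on the bench.

Things in the scene. Friction and masses are not known exactly. Their poses are not given: they have to be found in the camera images.
- clamp: Steel setting forceps (like a 190 mm hemostat) lying level, hinge pin upright, in a heavy fixed stand with a dark base plate 235 x 100 x 12 mm. Origin on the bench under the pin; x along the forceps to the jaws, y left, z up; mid-plane at z = 85 mm. The left handle (ring centre x -135, y +21 mm) and right jaw never move; the loose right handle drives the left jaw.
- pillar (a point): Middle of the top of the stand's dark pillar, 95 mm above the bench, 26 x 22 mm, which holds the left shank; on it a brass thumb screw, 13 mm across, up to 104 mm. x -36, y +12 mm in the clamp's frame. Nothing else stands above or beside the handles.
- nest (a point): Centre of the floor of the slot in which the pendant stands, 57 mm above the bench: a wooden block below the jaws, 46 x 36 mm, top at 75 mm, slot 18 mm deep with 1.6 mm play. x +48, y -2.5 mm in the clamp's frame. The jaws above it are 8 mm high (81 to 89 mm above the bench).
- ratchet (a point): Fixed ratchet bar between the shanks; point on the centre line, mid-plane, x -95 mm in the clamp's frame. Six teeth, 2.7 mm apart. The closing push drops by 0.6 N or more as each tooth snaps over; let go between two clicks, the handle falls back to the last. Up to five clicks pass with the stone still proud, depending on the jaw's screw. A light spring in the hinge opens the forceps when the teeth are free.
- jaw: The moving left jaw, driven by the loose handle through springy shanks. Origin on the pin, mid-plane; its yaw relative to the clamp is 0.2 rad open. A brass set screw with a white nylon tip goes through it, set up to 3.5 mm in or out as the last job needed. The stone gives way at about 8 N; once home, each further click adds about 14 N, and at 27 N it cracks.
- shank (a point): Point on the outer (right) side of the loose shank (7 mm wide and high), 98 mm from the pin, mid-plane: where to push it left, slowly. In the clamp's frame y is about -44 mm open, -38 to -24 when the tip meets the stone, -30 to -13 at the click that holds the stone home. The push is 2 to 3 N at first, then 5 to 16 N, rising before each click and dropping at it.
- ring (a point): Centre of the loose handle's finger ring (31 mm outside, 19 inside, 6 thick), mid-plane. In the clamp's frame x about -133; y about -56 mm open, -36 to -13 when locked with the stone home. Pressed 3 to 4 mm down (4 to 7 N) the teeth part; it stops at 7 mm. A pressing finger's friction may hold the handle: draw it outwards (right) while it is down.
- stone (a joint): How far the domed dark stone (12 mm across) stands out of its home place in the cup, in m: about 0.003 at the start, 0 home.
- pendant: Steel tag pendant upright in the nest between the jaws: plate 28 mm wide (its x), 5 thick (its y), 60 high, top 6 mm only 20 wide; 16 mm cup and stone on its +y (left) face, centred 28 mm above the lower end, 5 mm out when home. 36 to 59 g. Origin: middle of the lower end, z up. Its upper 28 mm stand clear above the jaws, to be gripped across the width.
- rack: Wooden rack 54 x 116 x 26 mm, fixed, with three slots in a row along its y, 36 mm apart, each 30 mm long along x, 7 mm wide, 14 mm deep, edges bevelled 2 mm. Origin at the centre of its underside.
- slot (a point): Centre of the floor of the empty slot, the end slot at y = -36 mm of the rack, 12 mm above the bench; axes as the rack's. The pendant may stand in it either way round.
- finished1: Finished tag pendant of the same size standing in the middle slot. Origin at the middle of its lower end.
- finished2: Finished tag pendant in the other end slot. Origin as above.
- spool: White spool of copper wire standing on the bead mat, 54 mm across, 30 mm high. Origin at the centre of its underside.
- pliers: Small pliers lying on the bench at the left, 150 mm long, 12 mm high. Origin near the middle of the underside.
- jar: Lidded glass jar, 52 mm across, 60 mm high, far right. Origin at the centre of its underside.
- mandrel: Dark wooden ring mandrel, a slim cone 150 mm high on a 64 mm foot, far left. Origin at the centre of its underside.
Things that resemble listed ones, but are neither listed nor needed, are in the scene too. Leave any purple look-alike of the pendant alone. There is more than one size of the rack; the one meant has the size given above.

How it is judged:
By the outcome, as a careful person would: the job done as asked, in the order asked, and still so for the second after the job is handed in, with the robot touching nothing.
It also fails if it takes over 72 s, if anything falls off the work surface, if the arm or the gripper's body presses on something with over 40 N, if the wrist force passes 120 N, or if a joint passes its speed limit or range.

### The arm

A 7-joint arm with a two-finger parallel gripper is mounted at the origin on the work surface. World frame = base frame: x ahead of the robot, y to its left, z up, the work surface at z = 0. Lengths are in m, angles in rad, forces in N, time in s.
With the tool pointing down it reaches from about 0.425 to 0.825 m from the base axis. Payload 3.6 kg.
Tool frame: the origin (TCP) lies midway between the tips of the shut fingers; the grasp point (between the pads) lies 19 mm behind it; z points along the fingers, y is the line along which they close (so a half turn about z gives the same grasp; the last joint's range is limited). The gripper opens to 93 mm and grips with 3 to 60 N. Pads are 15 mm wide; open, the fingers measure 128 mm over their backs; the gripper's body (75 mm by 188 mm) begins 65 mm behind the grasp point.
Start: joints at [1.097, 0.615, -0.013, 1.423, 0.008, 1.103, -0.04], TCP at [0.281, -0.586, 0.219] pointing down, gripper open.
Joint ranges: [-3.12, 3.12], [-0.3, 2.06], [-1.34, 1.32], [0.26, 2.42], [-1.36, 4.5], [0.01, 1.98], [-2.84, 2.84]. Speed limits (rad/s): [2.79, 2.79, 3.14, 3.14, 3.14, 3.14, 3.14].

### API

Orientations are given as a rotation vector (axis times angle).
In Python, from workcell import env, optics, ticket gives the robot as it stands.
- The arm moves only by the tool apply_moves, never from a script. Its argument "targets" is text: rows parted by semicolons, each of 7 numbers parted by spaces: the shift along the tool's x, y, z in units of 30 mm (1.0 is 30 mm), then the turn, a rotation vector about the tool's x, y, z in units of 6 degrees (1.0 is 6 degrees), then the opening, from 0 (shut) to 1 (fully open). In form: tx ty tz rx ry rz hand; .... A call has 1 to 5 rows; each row shifts and turns the commanded pose from where the row before left it, along the tool's axes as they then stand; what a row does not reach is not made up. A row lasts 1/10 s, in which the tool goes at most 50 mm and 8.59 degrees, less where a joint would pass 70% of its speed; a pose out of reach is approached as far as the arm can. A call is refused whole if a number of a shift passes 1 or a number of a turn 1, either way. A call with a gripper value outside its range is refused whole. The fingers move at their own pace and stop on an object; "force" is the grip in N (left out, the last holds). Time passes only in rows, so rows that do not move let the fingers close. It gives the time, the measured TCP pose, the force, the opening and the grip force at its end, in the units of the state.
- env.get_state(): the state, without advancing time (a new reading comes with each control period).
- optics.capture(name): name is "scene" or "top"; returns a dict with "image" (384x512x3 uint8, red, green, blue), "range_z" (384x512 float32, m along the optical axis (not along the pixel's ray), 0 where there is no reading), "vfov" (degrees; the focal length in pixels is half the picture's height over the tangent of half this angle, whatever the lens; pixels are square), "cx", "cy" (the principal point, pixels), "origin" and "rotation" of the camera in the world. Camera axes: x right, y down, z forward; pixel columns grow to the right and rows downward; lengths in m; the calibration is good to about 2 mm. A picture is of the moment at which its call begins.
- ticket.hand_in(): hands the job in; it is judged then, once.
The state is a dict: "time": time; "qpos": joint angles; "qd": joint speeds; "joint_efforts": joint torques, N m; "eef_pos": TCP position; "tool_rot": TCP orientation; "ft_force": force on the tool from outside, world axes, zero at the start; "ft_torque": the same for the moment, N m; "gripper_width": finger opening in m; "finger_force": force on a finger pad.
Only numpy, scipy, OpenCV 4.12 (cv2) and the standard library are available. Lean on these libraries where they do the work, as an engineer would, in place of code of your own. Each camera call takes 0.05 s, during which the arm holds its last target. There are 200 camera calls.

## Working session

There is one attempt and no reset: what is moved stays moved. The work goes in short steps, Python scripts to look and compute and a tool call to move; the robot and the scene stay as the last step left them, time stands still between calls to the robot, and variables do not carry over. Pictures are saved under pics/ and viewed, at most 12 in all, crops included, and the job is handed in when it is done.

Besides the shell and the picture viewer there is one more tool, called after "Request:" as a command line: name --argument value ..., lists and objects as JSON in quotes. apply_moves: Moves the arm, as the interface text tells. Its arguments: {"type":"object","properties":{"targets":{"type":"string"},"force":{"type":"number"}},"required":["targets"]}

```bash
ls; mkdir -p pics; cat > h.py <<'E'
import numpy as np, cv2
from workcell import env, optics, ticket
from scipy.spatial.transform import Rotation as R
def cap(n):
    c=optics.capture(n); c['f']=192/np.tan(np.radians(c['vfov']/2)); return c
def pts(c):
    v,u=np.mgrid[:384,:512]; z=c['range_z']
    P=np.stack([(u-c['cx'])/c['f']*z,(v-c['cy'])/c['f']*z,z],-1)
    return P@np.array(c['rotation']).T+c['origin']
def ray(c,u,v,h):
    d=np.array(c['rotation'])@[(u-c['cx'])/c['f'],(v-c['cy'])/c['f'],1]; o=np.array(c['origin'])
    return o+d*(h-o[2])/d[2]
E
python3 - <<'E'
from h import *
for n in('scene','top'):
    c=cap(n); cv2.imwrite(f'pics/{n}0.png',cv2.resize(c['image'][...,::-1],(800,600),interpolation=cv2.INTER_CUBIC)); np.savez(n+'0.npz',**c)
    print(n,c['vfov'],c['cx'],c['cy'],c['origin'],np.round(c['rotation'],3).tolist())
print(env.get_state())
E
```

```text
pics
scene 47.201354006090625 259.2270769178411 189.29099532071373 [1.17163624 0.74219932 0.73515525] [-0.835, -2.384, 1.28]
top 42.563019931414374 254.02264431493484 192.50161111897398 [0.44283499 0.01351532 1.39626842] [-2.187, 2.17, -0.131]
{'time': 0.1, 'qpos': array([ 1.09747642,  0.61583624, -0.01259256,  1.42470249,  0.00809311,
        1.10338187, -0.04038688]), 'qd': array([ 5.99466235e-05, -1.86011141e-03,  1.83988212e-04, -2.80248747e-03,
       -1.06559391e-03, -1.11786512e-03,  1.52669358e-04]), 'joint_efforts': array([ 1.92615535e-04, -4.60043836e+01,  2.10016938e-01, -1.66244406e+01,
       -6.10879948e-02,  1.69269793e-02,  9.56583131e-05]), 'eef_pos': array([ 0.28056659, -0.58556207,  0.21760013]), 'tool_rot': array([-3.06133890e+00, -6.95633852e-01,  8.45467487e-04]), 'ft_force': array([-0.47596087, -0.98736668, -0.2454574 ]), 'ft_torque': array([-0.0054446 ,  0.03798884,  0.03031741]), 'finger_force': 0.0, 'gripper_width': 0.09289579408333745}
```

View pics/scene0.png

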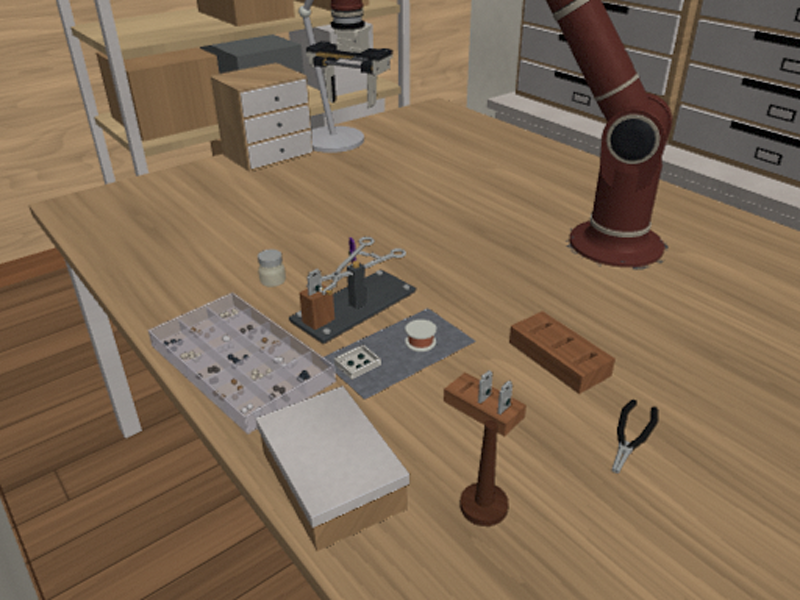

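View pics/top0.png

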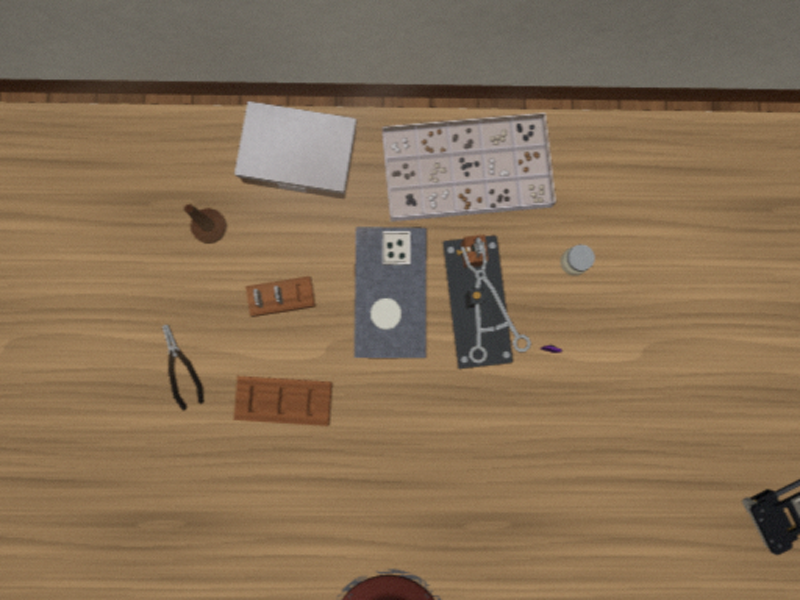

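The top view shows the clamp at (478,300) px (of 800x600): the fixed ring is at (478,354), the loose ring at (522,343) and the nest at (474,250). The true rack, holding two pendants, is at (280,296) with its empty slot on the right. The big rack at (283,400) and the purple tag at (551,349) are decoys.

```bash
cat >> h.py <<'E'
_cap=cap
def cap(n):
    c=_cap(n); c['rotation']=R.from_rotvec(c['rotation']).as_matrix() if np.shape(c['rotation'])==(3,) else c['rotation']; return c
E
python3 - <<'E'
from h import *
c=cap('top'); P=pts(c); H=P[...,2]; im=c['image']
hsv=cv2.cvtColor(im,cv2.COLOR_RGB2HSV)
def rect(m,name):
    k,l,s,ce=cv2.connectedComponentsWithStats(m.astype(np.uint8)); i=1+np.argmax(s[1:,4]); q=P[l==i]
    r=cv2.minAreaRect((q[:,:2]*1000).astype(np.float32)); print(name,r,'z',np.median(q[:,2]),s[i])
v,u=np.mgrid[:384,:512]
reg=lambda a,b,c_,d:(u>a)&(u<b)&(v>c_)&(v<d)
rect(reg(150,210,170,210)&(H>.018)&(H<.034),'rack')
rect(reg(278,335,145,240)&(H>.006)&(H<.02)&(im.max(2)<90),'base')
rect(reg(278,335,145,175)&(H>.068)&(H<.08),'nestblock')
m=reg(278,345,145,235)&(H>.076)
for x in np.unique(0): pass
print('clamp high pts'); 
q=P[m&(H>.1)]; print(q.round(4).tolist()[:20])
for a in[(150,210,170,210)]:
    q=P[reg(*a)&(H>.05)]; print(len(q),q[:,1].min(),q[:,1].max()); 
    for lo in (q[:,1]>q[:,1].mean(),q[:,1]<=q[:,1].mean()): print('fin',q[lo].mean(0).round(4),len(q[lo]))
cv2.imwrite('pics/c1.png',cv2.resize(im[140:240,275:350,::-1],None,fx=6,fy=6,interpolation=cv2.INTER_CUBIC))
s=cap('scene'); print(s['origin'])
cv2.imwrite('pics/c2.png',cv2.resize(s['image'][145:215,180:275,::-1],None,fx=8,fy=8,interpolation=cv2.INTER_CUBIC))
E
```

```text
rack ((590.1302490234375, 196.0250244140625), (54.3131103515625, 115.94829559326172), 9.913116455078125) z 0.02563742985863504 [158 177  44  25 698]
base ((584.4905395507812, -158.37982177734375), (232.7578887939453, 98.42010498046875), 6.867907524108887) z 0.01174830587861353 [ 284  153   44   83 1326]
nestblock ((670.4924926757812, -148.79376220703125), (45.814796447753906, 36.77485656738281), 6.857053279876709) z 0.07526450881288294 [297 150  16  18 138]
clamp high pts
[[0.4428, 0.0135, 1.3963], [0.4428, 0.0135, 1.3963], [0.4428, 0.0135, 1.3963], [0.4428, 0.0135, 1.3963], [0.6831, -0.1458, 0.1067], [0.6829, -0.1483, 0.1079], [0.682, -0.1503, 0.1129], [0.6805, -0.1458, 0.1062], [0.6792, -0.1476, 0.1133], [0.6787, -0.1499, 0.1164], [0.6789, -0.1466, 0.1002], [0.6761, -0.1473, 0.1157], [0.6758, -0.1497, 0.1175], [0.4428, 0.0135, 1.3963], [0.4428, 0.0135, 1.3963], [0.6731, -0.147, 0.1177], [0.6737, -0.1501, 0.1146], [0.6716, -0.1479, 0.111], [0.6697, -0.1492, 0.1217], [0.6683, -0.1474, 0.1149]]
70 0.01351532072274201 0.2367307478150781
fin [0.5857 0.2137 0.0658] 60
fin [0.4428 0.0135 1.3963] 10
[1.17163624 0.74219932 0.73515525]
```

View pics/c1.png

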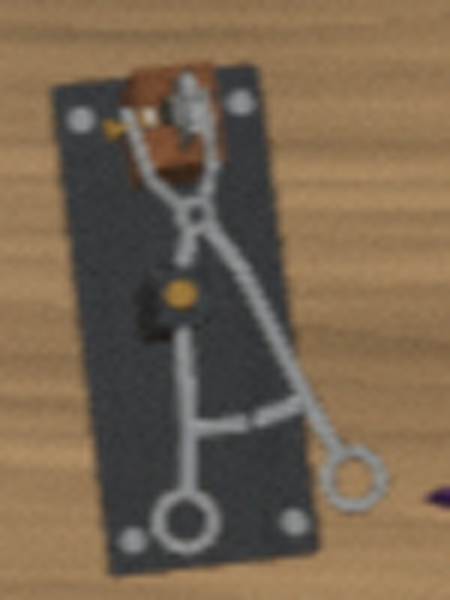

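View pics/c2.png

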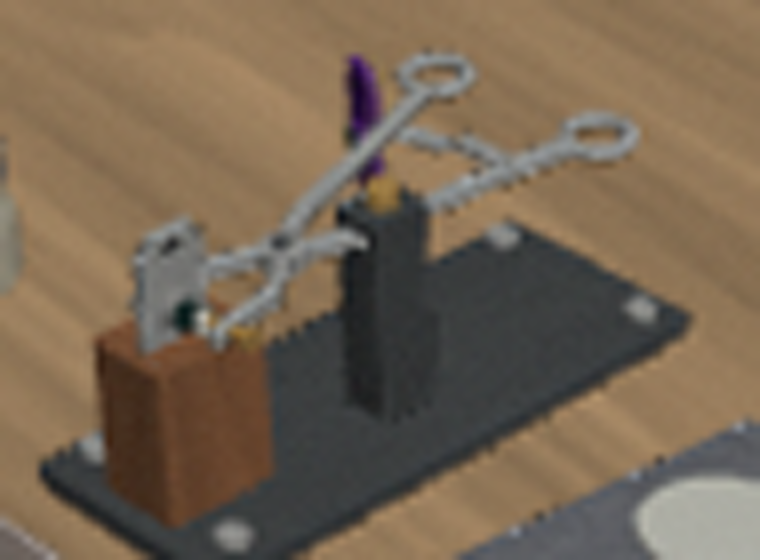

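The crops show the pin at (195,213), thumb screw (181,293), fixed ring (186,520) and loose ring (354,478) in the 6x crop. The stand is unobstructed on the loose-handle side.

```bash
cat >> h.py <<'E'
a=np.radians(6.87); O=np.array([.6225,-.1520])
def W(x,y): return O+np.array([[np.cos(a),-np.sin(a)],[np.sin(a),np.cos(a)]])@[x,y]
def C(p): return np.array([[np.cos(a),np.sin(a)],[-np.sin(a),np.cos(a)]])@(np.array(p)[:2]-O)
def go(p,xang):
    s=env.get_state(); T=R.from_rotvec(s['tool_rot']); 
    G=R.from_euler('ZX',[np.radians(xang),np.pi])
    print('t',s['time'],'pos',s['eef_pos'].round(4),'F',s['ft_force'].round(2),'w',round(s['gripper_width'],4))
    print('units shift (now tool)',(T.inv().apply(np.array(p)-s['eef_pos'])/.03).round(2),'shift in goal axes',(G.inv().apply(np.array(p)-s['eef_pos'])/.03).round(2),'turn',(np.degrees((T.inv()*G).as_rotvec())/6).round(2))
E
python3 - <<'E'
from h import *
c=cap('top'); P=pts(c)
for n,u,v,h in(('pin',195,213,.09),('screw',181,293,.104),('fring',186,520,.088),('lring',354,478,.088)):
    p=ray(c,275+u/6-.5,140+v/6-.5,h); print(n,p.round(4),(C(p)*1000).round(1))
v,u=np.mgrid[:384,:512]
q=P[(u>290)&(u<320)&(v>145)&(v<175)&(P[...,2]>.1)&(P[...,2]<.13)]; print('pend',q.mean(0),q.max(0),len(q),(C(q.mean(0))*1000))
print(W(-.070,-.075),W(.048,-.0025))
go([*W(-.070,-.075),.16],96.87)
E
```

```text
pin [ 0.6238 -0.153   0.09  ] [ 1.2 -1.1]
screw [ 0.5863 -0.1449  0.104 ] [-35.1  11.4]
fring [ 0.487  -0.1487  0.088 ] [-134.1   19.5]
lring [ 0.5062 -0.2235  0.088 ] [-124.1  -57. ]
pend [ 0.66975571 -0.14937431  0.11247066] [ 0.68282408 -0.14558297  0.12086634] 28 [47.2304986  -3.04574506]
[ 0.56197387 -0.2348347 ] [ 0.67045441 -0.14874043]
t 0.25 pos [ 0.2807 -0.5859  0.2181] F [-1.41  0.17  0.09] w 0.093
units shift (now tool) [13.51 -6.5   1.94] shift in goal axes [10.5  10.71  1.94] turn [-1.000e-02 -1.000e-02 -1.188e+01]
```

Request:
apply_moves --targets "0 0 0 0 0 -1 0; 0 0 0 0 0 -1 0; 0 0 0 0 0 -1 0; 0 0 0 0 0 -1 0; 0 0 0 0 0 -1 0" --force 40

```text
time: 0.75
eef_pos: [0.2808, -0.586, 0.2184]
tool_rot: [-2.775, -1.471, 0.0]
ft_force: [0.9, 0.6, -0.6]
gripper_width: 0.0576
finger_force: 0.0
```

Request:
apply_moves --targets "0 0 0 0 0 -1 0; 0 0 0 0 0 -1 0; 0 0 0 0 0 -1 0; 0 0 0 0 0 -1 0; 0 0 0 0 0 -1 0"

```text
time: 1.25
eef_pos: [0.2807, -0.5861, 0.2184]
tool_rot: [-2.3, -2.139, -0.0]
ft_force: [-1.4, 0.1, -0.9]
gripper_width: 0.0175
finger_force: 0.0
```

Request:
apply_moves --targets "0 0 0 0 0 -1 0; 0.6 0.8 0 0 0 -0.88 0; 0.8 1 0 0 0 0 0; 0.8 1 0 0 0 0 0; 0.8 1 0 0 0 0 0"

```text
time: 1.75
eef_pos: [0.3858, -0.4842, 0.2185]
tool_rot: [-2.085, -2.35, -0.0]
ft_force: [0.4, -0.1, 0.3]
gripper_width: 0.0007
finger_force: 0.0
```

Request:
apply_moves --targets "0.8 1 0 0 0 0 0; 0.8 1 0 0 0 0 0; 0.8 1 0 0 0 0 0; 0.8 1 0 0 0 0 0; 0.8 1 0 0 0 0 0"

```text
time: 2.25
eef_pos: [0.5204, -0.3471, 0.2186]
tool_rot: [-2.084, -2.35, 0.0]
ft_force: [0.5, -0.8, 0.9]
gripper_width: 0.0007
finger_force: 0.0
```

```bash
python3 - <<'E'
from h import *
go([*W(-.070,-.080),.07],96.87)
for i in range(5):
    s=env.get_state(); print(s['ft_force'].round(2),s['joint_efforts'].round(2)); optics.capture('top')
E
```

```text
t 2.25 pos [ 0.5204 -0.3471  0.2186] F [ 0.45 -0.83  0.87] w 0.0007
units shift (now tool) [3.38 1.82 4.95] shift in goal axes [3.38 1.82 4.95] turn [-0.  0. -0.]
[ 0.45 -0.83  0.87] [  2.22 -44.87  -3.48 -15.42  -0.1    0.07   0.39]
[5.09 4.72 1.79] [ 15.19 -42.9    6.22 -16.13   1.66   0.62  -0.12]
[-1.01  0.91 -0.42] [ 1.150e+00 -4.293e+01 -2.450e+00 -1.619e+01  5.000e-02  1.000e-02
 -1.800e-01]
[-0.94 -0.37  0.85] [-1.650e+00 -4.384e+01 -4.210e+00 -1.607e+01 -2.400e-01 -1.000e-02
 -5.000e-02]
[-1.34 -1.4  -0.94] [-1.980e+00 -4.403e+01 -4.360e+00 -1.606e+01 -2.200e-01  1.000e-02
 -1.000e-02]
```

Request:
apply_moves --targets "0.85 0.45 0 0 0 0 0; 0.85 0.45 0 0 0 0 0; 0.85 0.45 0 0 0 0 0; 0.83 0.47 0.5 0 0 0 0; 0 0 1 0 0 0 0"

```text
time: 3.0
eef_pos: [0.5649, -0.2376, 0.176]
tool_rot: [2.076, 2.351, 0.009]
ft_force: [0.3, 0.1, -0.1]
gripper_width: 0.0003
finger_force: 0.0
```

Request:
apply_moves --targets "0 0 1 0 0 0 0; 0 0 1 0 0 0 0; 0 0 1 0 0 0 0; 0 0 0.45 0 0 0 0; 0 0 0 0 0 0 0"

```text
time: 3.5
eef_pos: [0.5595, -0.2423, 0.0683]
tool_rot: [-2.084, -2.345, 0.004]
ft_force: [0.3, 0.6, -0.8]
gripper_width: 0.0003
finger_force: 0.0
```

```bash
cat >> h.py <<'E'
def st(n=1):
    F=[];J=[]
    for i in range(n):
        if i: optics.capture('top')
        s=env.get_state(); F.append(R.from_rotvec([0,0,-a]).apply(s['ft_force'])); J.append(s['joint_efforts'])
    print('t %.2f'%s['time'],'clamp',(C(s['eef_pos'])*1000).round(1),'z',s['eef_pos'][2].round(4),'Fc',np.mean(F,0).round(2),'J',np.round(J[-1][[0,2,4]],2),'qd',abs(s['qd']).max().round(4))
E
python3 - <<'E'
from h import *
st(3); st(); go([*W(-.070,-.055),.07],96.87)
c=cap('top');cv2.imwrite('pics/c3.png',cv2.resize(c['image'][140:240,275:350,::-1],None,fx=6,fy=6,interpolation=cv2.INTER_CUBIC))
E
```

```text
t 3.60 clamp [-70.7 -82.2] z 0.0711 Fc [ 0.28  0.1  -0.21] J [ 0.17 -3.12 -0.03] qd 0.0188
t 3.60 clamp [-70.7 -82.2] z 0.0711 Fc [-0.13 -0.02  0.63] J [ 0.17 -3.12 -0.03] qd 0.0188
t 3.6 pos [ 0.5621 -0.242   0.0711] F [-0.13 -0.04  0.63] w 0.0005
units shift (now tool) [0.91 0.02 0.03] shift in goal axes [0.91 0.02 0.04] turn [ 0.01  0.01 -0.01]
```

View pics/c3.png

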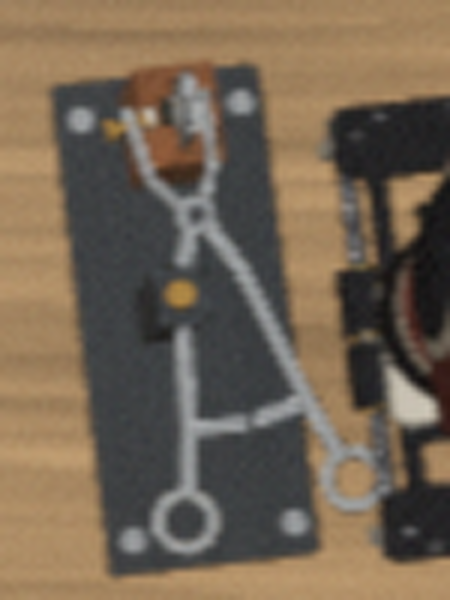

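The arm's shut post stands right of the loose shank, at the pictured distance of about 30 mm, and is clear of the base fittings. I'm approaching to contact now.

Request:
apply_moves --targets "0.2 0 0 0 0 0 0; 0.2 0 0 0 0 0 0; 0.2 0 0 0 0 0 0; 0.2 0 0 0 0 0 0; 0 0 0 0 0 0 0"

```text
time: 4.15
eef_pos: [0.559, -0.2152, 0.0704]
tool_rot: [-2.081, -2.353, -0.001]
ft_force: [-0.6, 0.6, -0.4]
gripper_width: 0.0008
finger_force: 0.0
```

```bash
python3 -c "
from h import *
st(3)"
```

```text
t 4.25 clamp [-70.9 -56.8] z 0.0703 Fc [-0.2  -0.08 -0.04] J [-0.39 -3.45 -0.07] qd 0.01
```

Request:
apply_moves --targets "0.06 0 0 0 0 0 0; 0.06 0 0 0 0 0 0; 0 0 0 0 0 0 0"

```text
time: 4.55
eef_pos: [0.5583, -0.2132, 0.0701]
tool_rot: [-2.084, -2.351, -0.0]
ft_force: [0.5, 0.5, -0.7]
gripper_width: 0.0004
finger_force: 0.0
```

```bash
python3 -c "
from h import *
st(3)"
```

```text
t 4.65 clamp [-71.1 -53.4] z 0.0701 Fc [-0.13  0.14  0.06] J [-0.08 -3.26 -0.05] qd 0.0044
```

Request:
apply_moves --targets "0.06 0 0 0 0 0 0; 0.06 0 0 0 0 0 0; 0 0 0 0 0 0 0"

```text
time: 4.95
eef_pos: [0.5575, -0.2108, 0.0701]
tool_rot: [2.084, 2.35, -0.002]
ft_force: [-1.3, -1.2, 0.5]
gripper_width: 0.0007
finger_force: 0.8
```

```bash
python3 -c "
from h import *
st(3)"
```

```text
t 5.05 clamp [-71.4 -50.5] z 0.0701 Fc [-1.11 -1.68 -0.08] J [-1.33 -4.41 -0.5 ] qd 0.0042
```

Request:
apply_moves --targets "0.03 0 0 0 0 0 0; 0.03 0 0 0 0 0 0; 0 0 0 0 0 0 0"

```text
time: 5.35
eef_pos: [0.5576, -0.2082, 0.0701]
tool_rot: [-2.084, -2.351, 0.0]
ft_force: [-0.9, -3.2, -1.1]
gripper_width: 0.0002
finger_force: 1.0
```

```bash
python3 -c "
from h import *
st(3)"
```

```text
t 5.45 clamp [-71.1 -48. ] z 0.0701 Fc [-0.86 -2.58 -0.17] J [-1.43 -4.54 -0.56] qd 0.0015
```

Request:
apply_moves --targets "0.03 0 0 0 0 0 0; 0 0 0 0 0 0 0"

```text
time: 5.65
eef_pos: [0.5575, -0.2072, 0.0701]
tool_rot: [-2.084, -2.351, 0.0]
ft_force: [-0.6, -3.0, 0.4]
gripper_width: 0.0003
finger_force: 1.0
```

```bash
python3 -c "
from h import *
st(2)"
```

```text
t 5.70 clamp [-71.1 -47. ] z 0.0701 Fc [-0.98 -2.65  0.47] J [-1.53 -4.62 -0.58] qd 0.0023
```

Request:
apply_moves --targets "0.03 0 0 0 0 0 0; 0 0 0 0 0 0 0"

```text
time: 5.9
eef_pos: [0.5574, -0.2063, 0.0701]
tool_rot: [-2.084, -2.351, 0.0]
ft_force: [-0.8, -2.9, 0.6]
gripper_width: 0.0006
finger_force: 1.0
```

```bash
python3 -c "
from h import *
st(2)"
```

```text
t 5.95 clamp [-71.1 -46.1] z 0.0702 Fc [-1.27 -2.65  0.07] J [-1.57 -4.66 -0.59] qd 0.0025
```

Request:
apply_moves --targets "0.03 0 0 0 0 0 0; 0 0 0 0 0 0 0"

```text
time: 6.15
eef_pos: [0.5573, -0.2054, 0.0701]
tool_rot: [-2.084, -2.351, 0.0]
ft_force: [-1.4, -2.4, 0.4]
gripper_width: 0.0002
finger_force: 1.0
```

```bash
python3 -c "
from h import *
st(2)"
```

```text
t 6.20 clamp [-71.1 -45.2] z 0.0702 Fc [-1.36 -2.4   0.6 ] J [-1.62 -4.7  -0.61] qd 0.0027
```

Request:
apply_moves --targets "0.03 0 0 0 0 0 0; 0 0 0 0 0 0 0"

```text
time: 6.4
eef_pos: [0.5572, -0.2045, 0.0702]
tool_rot: [-2.084, -2.351, 0.0]
ft_force: [-1.8, -2.8, 0.5]
gripper_width: 0.0
finger_force: 1.1
```

```bash
python3 -c "
from h import *
st(2)"
```

```text
t 6.45 clamp [-71.1 -44.3] z 0.0702 Fc [-2.02 -2.8   0.35] J [-1.66 -4.73 -0.62] qd 0.0018
```

Request:
apply_moves --targets "0.03 0 0 0 0 0 0; 0 0 0 0 0 0 0"

```text
time: 6.65
eef_pos: [0.5571, -0.2036, 0.0701]
tool_rot: [-2.084, -2.351, 0.0]
ft_force: [-1.3, -2.4, 0.8]
gripper_width: 0.0007
finger_force: 1.1
```

```bash
python3 -c "
from h import *
st(2)"
```

```text
t 6.70 clamp [-71.1 -43.4] z 0.0702 Fc [-1.99 -2.18  0.46] J [-1.71 -4.78 -0.63] qd 0.0012
```

Request:
apply_moves --targets "0.03 0 0 0 0 0 0; 0 0 0 0 0 0 0"

```text
time: 6.9
eef_pos: [0.557, -0.2027, 0.0702]
tool_rot: [-2.084, -2.351, 0.0]
ft_force: [-1.0, -2.8, 0.4]
gripper_width: 0.0003
finger_force: 1.1
```

```bash
python3 -c "
from h import *
st(2)"
```

```text
t 6.95 clamp [-71.1 -42.5] z 0.0702 Fc [-1.57 -2.42  0.68] J [-1.77 -4.83 -0.65] qd 0.0017
```

Request:
apply_moves --targets "0.02 0 0 0 0 0 0; 0 0 0 0 0 0 0"

```text
time: 7.15
eef_pos: [0.5569, -0.2023, 0.0702]
tool_rot: [-2.084, -2.351, 0.0]
ft_force: [-0.9, -4.1, 0.4]
gripper_width: 0.0005
finger_force: 1.3
```

```bash
python3 -c "
from h import *
st(2)"
```

```text
t 7.20 clamp [-71.2 -42.1] z 0.0701 Fc [-1.46 -3.56  0.3 ] J [-1.99 -5.04 -0.73] qd 0.0011
```

Request:
apply_moves --targets "0.02 0 0 0 0 0 0; 0 0 0 0 0 0 0"

```text
time: 7.4
eef_pos: [0.5568, -0.2019, 0.0701]
tool_rot: [2.084, 2.351, -0.001]
ft_force: [-1.5, -3.8, 0.3]
gripper_width: 0.0004
finger_force: 1.5
```

```bash
python3 -c "
from h import *
st(2)"
```

```text
t 7.45 clamp [-71.3 -41.7] z 0.0701 Fc [-2.   -3.65  0.09] J [-2.37 -5.39 -0.86] qd 0.0017
```

Request:
apply_moves --targets "0.02 0 0 0 0 0 0; 0 0 0 0 0 0 0"

```text
time: 7.65
eef_pos: [0.5566, -0.2015, 0.0701]
tool_rot: [2.084, 2.35, -0.001]
ft_force: [-2.1, -4.7, 0.2]
gripper_width: 0.0006
finger_force: 1.8
```

```bash
python3 -c "
from h import *
st(2)"
```

```text
t 7.70 clamp [-71.4 -41.3] z 0.0702 Fc [-2.87 -4.45  0.19] J [-2.88 -5.86 -1.04] qd 0.002
```

Request:
apply_moves --targets "0.02 0 0 0 0 0 0; 0 0 0 0 0 0 0"

```text
time: 7.9
eef_pos: [0.5564, -0.2012, 0.0701]
tool_rot: [2.084, 2.35, -0.002]
ft_force: [-1.8, -5.2, 0.5]
gripper_width: 0.0005
finger_force: 2.1
```

```bash
python3 -c "
from h import *
st(2)"
```

```text
t 7.95 clamp [-71.5 -41. ] z 0.0701 Fc [-2.39 -5.09  0.21] J [-3.15 -6.11 -1.14] qd 0.0017
```

Request:
apply_moves --targets "0.02 0 0 0 0 0 0; 0 0 0 0 0 0 0"

```text
time: 8.15
eef_pos: [0.5563, -0.2009, 0.0701]
tool_rot: [2.084, 2.35, -0.002]
ft_force: [-2.3, -6.6, 0.9]
gripper_width: 0.0005
finger_force: 2.3
```

```bash
python3 -c "
from h import *
st(2)"
```

```text
t 8.20 clamp [-71.6 -40.7] z 0.0701 Fc [-2.81 -6.1   0.36] J [-3.38 -6.33 -1.23] qd 0.0008
```

Request:
apply_moves --targets "0.02 0 0 0 0 0 0; 0 0 0 0 0 0 0"

```text
time: 8.4
eef_pos: [0.5562, -0.2007, 0.0701]
tool_rot: [2.085, 2.35, -0.003]
ft_force: [-1.3, -6.1, -0.3]
gripper_width: 0.0001
finger_force: 2.5
```

```bash
python3 -c "
from h import *
st(2)"
```

```text
t 8.45 clamp [-71.7 -40.4] z 0.0702 Fc [-2.4  -5.91 -0.38] J [-3.62 -6.55 -1.32] qd 0.0012
```

Request:
apply_moves --targets "0.02 0 0 0 0 0 0; 0 0 0 0 0 0 0"

```text
time: 8.65
eef_pos: [0.5561, -0.2004, 0.0701]
tool_rot: [2.085, 2.349, -0.003]
ft_force: [-2.7, -6.2, -1.0]
gripper_width: 0.0008
finger_force: 2.7
```

```bash
python3 -c "
from h import *
st(2)"
```

```text
t 8.70 clamp [-71.7 -40.2] z 0.0701 Fc [-3.06 -5.66 -0.77] J [-3.87 -6.77 -1.41] qd 0.0016
```

Request:
apply_moves --targets "0.02 0 0 0 0 0 0; 0 0 0 0 0 0 0"

```text
time: 8.9
eef_pos: [0.5559, -0.2002, 0.0702]
tool_rot: [2.085, 2.349, -0.004]
ft_force: [-2.9, -6.2, -0.0]
gripper_width: 0.0004
finger_force: 2.9
```

```bash
python3 -c "
from h import *
st(2)"
```

```text
t 8.95 clamp [-71.8 -39.9] z 0.0702 Fc [-3.62 -6.51  0.21] J [-4.11 -6.99 -1.5 ] qd 0.0033
```

Request:
apply_moves --targets "0.02 0 0 0 0 0 0; 0 0 0 0 0 0 0"

```text
time: 9.15
eef_pos: [0.5558, -0.2, 0.0701]
tool_rot: [2.085, 2.348, -0.005]
ft_force: [-2.0, -8.0, -0.3]
gripper_width: 0.0006
finger_force: 3.1
```

```bash
python3 -c "
from h import *
st(2)"
```

```text
t 9.20 clamp [-71.9 -39.6] z 0.0702 Fc [-3.07 -7.01  0.15] J [-4.35 -7.22 -1.59] qd 0.0019
```

Request:
apply_moves --targets "0.02 0 0 0 0 0 0; 0 0 0 0 0 0 0"

```text
time: 9.4
eef_pos: [0.5557, -0.1997, 0.0702]
tool_rot: [2.085, 2.348, -0.005]
ft_force: [-2.4, -8.0, -1.1]
gripper_width: 0.0007
finger_force: 3.3
```

```bash
python3 -c "
from h import *
st(2)"
```

```text
t 9.45 clamp [-72.  -39.4] z 0.0702 Fc [-3.49 -7.79 -0.66] J [-4.59 -7.44 -1.68] qd 0.0008
```

Request:
apply_moves --targets "0.02 0 0 0 0 0 0; 0 0 0 0 0 0 0"

```text
time: 9.65
eef_pos: [0.5555, -0.1994, 0.0702]
tool_rot: [2.085, 2.348, -0.006]
ft_force: [-2.7, -7.8, -0.2]
gripper_width: 0.0006
finger_force: 3.4
```

```bash
python3 -c "
from h import *
st(2)"
```

```text
t 9.70 clamp [-72.1 -39. ] z 0.0702 Fc [-3.11 -7.52 -0.21] J [-4.76 -7.59 -1.74] qd 0.0013
```

Request:
apply_moves --targets "0.02 0 0 0 0 0 0; 0 0 0 0 0 0 0"

```text
time: 9.9
eef_pos: [0.5553, -0.1989, 0.0701]
tool_rot: [2.085, 2.348, -0.006]
ft_force: [-2.9, -8.6, 0.3]
gripper_width: 0.0003
finger_force: 3.5
```

```bash
python3 -c "
from h import *
st(2)"
```

```text
t 9.95 clamp [-72.3 -38.6] z 0.0702 Fc [-3.3  -7.83 -0.28] J [-4.87 -7.69 -1.78] qd 0.0022
```

Request:
apply_moves --targets "0.02 0 0 0 0 0 0; 0 0 0 0 0 0 0"

```text
time: 10.15
eef_pos: [0.5551, -0.1985, 0.0701]
tool_rot: [2.085, 2.348, -0.007]
ft_force: [-2.9, -8.5, 0.7]
gripper_width: 0.0005
finger_force: 3.6
```

```bash
python3 -c "
from h import *
st(2)"
```

```text
t 10.20 clamp [-72.4 -38.1] z 0.0701 Fc [-3.29 -8.17  0.73] J [-5.   -7.81 -1.82] qd 0.0019
```

Request:
apply_moves --targets "0.02 0 0 0 0 0 0; 0 0 0 0 0 0 0"

```text
time: 10.4
eef_pos: [0.5551, -0.1983, 0.0701]
tool_rot: [2.085, 2.347, -0.007]
ft_force: [-2.9, -8.9, -0.3]
gripper_width: 0.0006
finger_force: 3.9
```

```bash
python3 -c "
from h import *
st(2)"
```

```text
t 10.45 clamp [-72.5 -38. ] z 0.0701 Fc [-3.96 -8.98 -0.48] J [-5.29 -8.09 -1.94] qd 0.0011
```

Request:
apply_moves --targets "0.02 0 0 0 0 0 0; 0 0 0 0 0 0 0"

```text
time: 10.65
eef_pos: [0.555, -0.1983, 0.0701]
tool_rot: [2.085, 2.346, -0.008]
ft_force: [-2.9, -9.8, 0.3]
gripper_width: 0.0005
finger_force: 4.2
```

```bash
python3 -c "
from h import *
st(2)"
```

```text
t 10.70 clamp [-72.5 -37.8] z 0.0701 Fc [-3.59 -9.36  0.09] J [-5.6  -8.39 -2.06] qd 0.0021
```

Request:
apply_moves --targets "0.02 0 0 0 0 0 0; 0 0 0 0 0 0 0"

```text
time: 10.9
eef_pos: [0.555, -0.1982, 0.0701]
tool_rot: [2.085, 2.346, -0.008]
ft_force: [-2.7, -10.6, -0.7]
gripper_width: 0.0007
finger_force: 4.5
```

```bash
python3 -c "
from h import *
st(2)"
```

```text
t 10.95 clamp [-72.6 -37.7] z 0.0701 Fc [-4.02 -9.81 -0.36] J [-5.93 -8.7  -2.19] qd 0.0025
```

Request:
apply_moves --targets "0.02 0 0 0 0 0 0; 0 0 0 0 0 0 0"

```text
time: 11.15
eef_pos: [0.5549, -0.1981, 0.0701]
tool_rot: [2.085, 2.345, -0.009]
ft_force: [-1.7, -10.7, -0.9]
gripper_width: 0.0001
finger_force: 4.8
```

```bash
python3 -c "
from h import *
st(2)"
```

```text
t 11.20 clamp [-72.6 -37.6] z 0.0701 Fc [ -3.12 -10.2   -0.78] J [-6.26 -9.01 -2.32] qd 0.003
```

Request:
apply_moves --targets "0.02 0 0 0 0 0 0; 0 0 0 0 0 0 0"

```text
time: 11.4
eef_pos: [0.5549, -0.198, 0.0701]
tool_rot: [2.085, 2.344, -0.01]
ft_force: [-2.6, -10.3, -1.2]
gripper_width: 0.0004
finger_force: 5.1
```

```bash
python3 -c "
from h import *
st(2)"
```

```text
t 11.45 clamp [-72.6 -37.6] z 0.0701 Fc [ -4.11 -10.4   -1.05] J [-6.58 -9.32 -2.46] qd 0.0029
```

Request:
apply_moves --targets "0.02 0 0 0 0 0 0; 0 0 0 0 0 0 0"

```text
time: 11.65
eef_pos: [0.5548, -0.1979, 0.0701]
tool_rot: [2.085, 2.344, -0.01]
ft_force: [-1.8, -12.0, -0.7]
gripper_width: 0.0002
finger_force: 5.5
```

```bash
python3 -c "
from h import *
st(2)"
```

```text
t 11.70 clamp [-72.7 -37.5] z 0.0701 Fc [ -3.1  -11.75  -1.35] J [-6.9  -9.64 -2.59] qd 0.001
```

```bash
python3 - <<'E'
from h import *
s=cap('scene')
cv2.imwrite('pics/c4.png',cv2.resize(s['image'][120:215,165:285,::-1],None,fx=6,fy=6,interpolation=cv2.INTER_CUBIC))
E
```

```text
(no output)
```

View pics/c4.png

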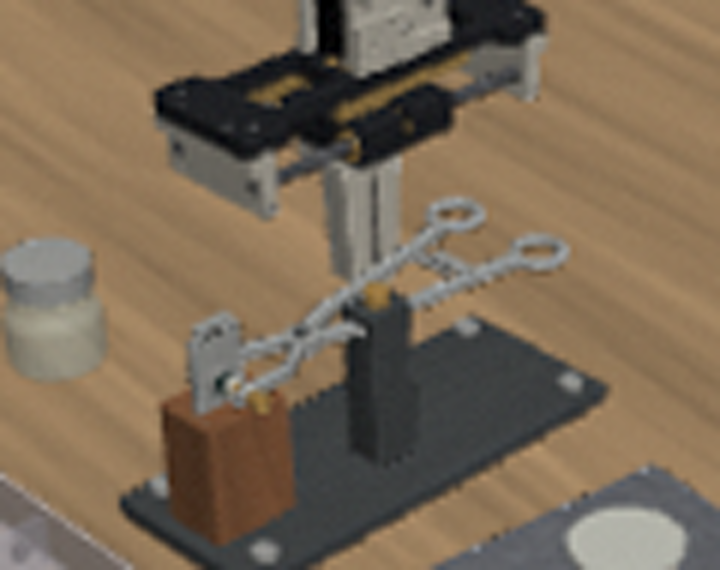

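The picture shows the post on the loose shank with nothing else touching it. The nylon tip is on the stone at (232,383), so the rise must be the ratchet's tooth. I'm continuing.

Request:
apply_moves --targets "0.02 0 0 0 0 0 0; 0 0 0 0 0 0 0"

```text
time: 11.95
eef_pos: [0.5548, -0.1978, 0.0701]
tool_rot: [2.085, 2.343, -0.011]
ft_force: [-1.5, -13.0, -1.1]
gripper_width: 0.0005
finger_force: 5.8
```

```bash
python3 -c "
from h import *
st(2)"
```

```text
t 12.00 clamp [-72.7 -37.3] z 0.0701 Fc [ -3.27 -12.26  -0.72] J [-7.22 -9.94 -2.71] qd 0.0023
```

Request:
apply_moves --targets "0.02 0 0 0 0 0 0; 0 0 0 0 0 0 0"

```text
time: 12.2
eef_pos: [0.5548, -0.1978, 0.0701]
tool_rot: [2.085, 2.342, -0.011]
ft_force: [-2.1, -14.1, -1.3]
gripper_width: 0.0003
finger_force: 6.1
```

```bash
python3 -c "
from h import *
st(2)"
```

```text
t 12.25 clamp [-72.7 -37.4] z 0.0701 Fc [ -3.73 -13.62  -1.57] J [ -7.58 -10.28  -2.86] qd 0.0018
```

Request:
apply_moves --targets "0.02 0 0 0 0 0 0; 0 0 0 0 0 0 0"

```text
time: 12.45
eef_pos: [0.5547, -0.1977, 0.0701]
tool_rot: [2.084, 2.342, -0.012]
ft_force: [-1.1, -13.9, -1.8]
gripper_width: 0.0007
finger_force: 6.5
```

```bash
python3 -c "
from h import *
st(2)"
```

```text
t 12.50 clamp [-72.7 -37.2] z 0.0701 Fc [ -3.08 -13.69  -1.77] J [ -7.91 -10.6   -2.99] qd 0.0023
```

Request:
apply_moves --targets "0.02 0 0 0 0 0 0; 0 0 0 0 0 0 0"

```text
time: 12.7
eef_pos: [0.5547, -0.1976, 0.0701]
tool_rot: [2.084, 2.341, -0.012]
ft_force: [-1.8, -14.8, -1.5]
gripper_width: 0.0002
finger_force: 6.8
```

```bash
python3 -c "
from h import *
st(2)"
```

```text
t 12.75 clamp [-72.8 -37.2] z 0.0701 Fc [ -4.05 -14.65  -1.76] J [ -8.26 -10.94  -3.13] qd 0.0018
```

Request:
apply_moves --targets "0.02 0 0 0 0 0 0; 0 0 0 0 0 0 0"

```text
time: 12.95
eef_pos: [0.5547, -0.1976, 0.0702]
tool_rot: [2.084, 2.34, -0.013]
ft_force: [-1.7, -15.5, -2.6]
gripper_width: 0.0007
finger_force: 7.2
```

```bash
python3 -c "
from h import *
st(2)"
```

```text
t 13.00 clamp [-72.8 -37.1] z 0.0702 Fc [ -3.24 -15.18  -2.18] J [ -8.62 -11.27  -3.27] qd 0.0016
```

Request:
apply_moves --targets "0.02 0 0 0 0 0 0; 0 0 0 0 0 0 0"

```text
time: 13.2
eef_pos: [0.5547, -0.1975, 0.0702]
tool_rot: [2.084, 2.339, -0.014]
ft_force: [-1.1, -15.9, -2.5]
gripper_width: 0.0003
finger_force: 7.5
```

```bash
python3 -c "
from h import *
st(2)"
```

```text
t 13.25 clamp [-72.8 -37.1] z 0.0702 Fc [ -3.15 -15.69  -2.57] J [ -8.97 -11.61  -3.42] qd 0.0014
```

Movement has stalled, and Fz on the tool is growing downwards. It looks as if friction on the post is stopping the shank from dipping over the tooth. I'll back the push off a little, then let the tool move down with it.

Request:
apply_moves --targets "-0.1 0 0 0 0 0 0; -0.1 0 0 0 0 0 0; 0 0 0 0 0 0 0"

```text
time: 13.55
eef_pos: [0.5549, -0.1981, 0.07]
tool_rot: [2.086, 2.346, -0.007]
ft_force: [-2.5, -9.9, 0.4]
gripper_width: 0.0006
finger_force: 4.1
```

```bash
python3 -c "
from h import *
st(2)"
```

```text
t 13.60 clamp [-72.6 -37.7] z 0.07 Fc [-3.35 -9.68 -0.26] J [-5.43 -8.29 -2.04] qd 0.0035
```

Request:
apply_moves --targets "0 0 0.03 0 0 0 0; 0 0 0 0 0 0 0"

```text
time: 13.8
eef_pos: [0.5548, -0.1976, 0.0693]
tool_rot: [2.085, 2.347, -0.008]
ft_force: [-2.2, -8.7, 0.9]
gripper_width: 0.0008
finger_force: 3.7
```

```bash
python3 -c "
from h import *
st(2)"
```

```text
t 13.85 clamp [-72.7 -37.2] z 0.0694 Fc [-3.38 -8.36  1.42] J [-5.28 -7.99 -1.89] qd 0.0012
```

Request:
apply_moves --targets "0 0 0.03 0 0 0 0; 0 0 0 0 0 0 0"

```text
time: 14.05
eef_pos: [0.5548, -0.1977, 0.0687]
tool_rot: [2.085, 2.347, -0.008]
ft_force: [-4.4, -8.4, 2.8]
gripper_width: 0.0007
finger_force: 3.6
```

```bash
python3 -c "
from h import *
st(2)"
```

```text
t 14.10 clamp [-72.7 -37.3] z 0.0687 Fc [-4.77 -7.73  2.47] J [-5.33 -7.96 -1.88] qd 0.0031
```

Lowering freed it: it advanced and the force fell. I'm going on with push and dip combined.

Request:
apply_moves --targets "0.02 0 0.02 0 0 0 0; 0 0 0 0 0 0 0"

```text
time: 14.3
eef_pos: [0.5549, -0.1971, 0.0683]
tool_rot: [2.085, 2.347, -0.007]
ft_force: [-3.6, -8.8, 3.2]
gripper_width: 0.0004
finger_force: 3.7
```

```bash
python3 -c "
from h import *
st(2)"
```

```text
t 14.35 clamp [-72.5 -36.7] z 0.0683 Fc [-4.34 -8.23  3.1 ] J [-5.36 -7.95 -1.88] qd 0.0021
```

Request:
apply_moves --targets "0.02 0 0.02 0 0 0 0; 0 0 0 0 0 0 0"

```text
time: 14.55
eef_pos: [0.5551, -0.1965, 0.0678]
tool_rot: [2.085, 2.347, -0.007]
ft_force: [-1.9, -8.4, 3.0]
gripper_width: 0.001
finger_force: 3.8
```

```bash
python3 -c "
from h import *
st(2)"
```

```text
t 14.60 clamp [-72.2 -36.2] z 0.0679 Fc [-3.8  -8.43  3.73] J [-5.33 -7.88 -1.87] qd 0.0025
```

Request:
apply_moves --targets "0.02 0 0.02 0 0 0 0; 0 0 0 0 0 0 0"

```text
time: 14.8
eef_pos: [0.5553, -0.196, 0.0674]
tool_rot: [2.084, 2.346, -0.006]
ft_force: [-4.0, -9.2, 3.8]
gripper_width: 0.0009
finger_force: 3.8
```

```bash
python3 -c "
from h import *
st(2)"
```

```text
t 14.85 clamp [-72.  -35.6] z 0.0674 Fc [-4.48 -8.37  3.67] J [-5.3  -7.82 -1.86] qd 0.0017
```

Request:
apply_moves --targets "0 0 -0.04 0 0 0 0; 0 0 0 0 0 0 0"

```text
time: 15.05
eef_pos: [0.5553, -0.1959, 0.0685]
tool_rot: [2.084, 2.346, -0.006]
ft_force: [-2.3, -9.2, 3.2]
gripper_width: 0.0005
finger_force: 3.8
```

```bash
python3 -c "
from h import *
st(2)"
```

```text
t 15.10 clamp [-72.  -35.5] z 0.0684 Fc [-3.72 -8.53  2.86] J [-5.16 -7.82 -1.86] qd 0.0021
```

Request:
apply_moves --targets "0 0 -0.04 0 0 0 0; 0 0 0 0 0 0 0"

```text
time: 15.3
eef_pos: [0.5552, -0.1958, 0.0693]
tool_rot: [2.085, 2.347, -0.006]
ft_force: [-2.4, -9.1, 0.9]
gripper_width: 0.0008
finger_force: 3.8
```

```bash
python3 -c "
from h import *
st(2)"
```

```text
t 15.35 clamp [-72.1 -35.3] z 0.0693 Fc [-3.45 -8.71  1.  ] J [-5.04 -7.8  -1.84] qd 0.0023
```

Request:
apply_moves --targets "0.02 0 -0.02 0 0 0 0; 0 0 0 0 0 0 0"

```text
time: 15.55
eef_pos: [0.555, -0.1955, 0.0695]
tool_rot: [2.085, 2.346, -0.007]
ft_force: [-1.7, -8.6, -1.1]
gripper_width: 0.0004
finger_force: 4.1
```

```bash
python3 -c "
from h import *
st(2)"
```

```text
t 15.60 clamp [-72.2 -35.1] z 0.0696 Fc [-3.07 -8.36 -0.49] J [-5.31 -8.12 -1.96] qd 0.0015
```

Request:
apply_moves --targets "0.02 0 0.03 0 0 0 0; 0 0 0 0 0 0 0"

```text
time: 15.8
eef_pos: [0.5547, -0.1947, 0.0688]
tool_rot: [2.085, 2.347, -0.007]
ft_force: [-2.3, -8.8, 1.4]
gripper_width: 0.0005
finger_force: 3.9
```

```bash
python3 -c "
from h import *
st(2)"
```

```text
t 15.85 clamp [-72.4 -34.3] z 0.0689 Fc [-3.2  -8.84  1.06] J [-5.28 -7.98 -1.9 ] qd 0.0021
```

Request:
apply_moves --targets "0.01 0 0.03 0 0 0 0; 0 0 0 0 0 0 0"

```text
time: 16.05
eef_pos: [0.5547, -0.1945, 0.0682]
tool_rot: [2.085, 2.347, -0.007]
ft_force: [-3.6, -9.1, 1.6]
gripper_width: 0.0004
finger_force: 3.9
```

```bash
python3 -c "
from h import *
st(2)"
```

```text
t 16.10 clamp [-72.4 -34.1] z 0.0682 Fc [-3.95 -8.32  2.19] J [-5.37 -7.97 -1.9 ] qd 0.0017
```

Request:
apply_moves --targets "0.01 0 0.03 0 0 0 0; 0 0 0 0 0 0 0"

```text
time: 16.3
eef_pos: [0.5546, -0.1943, 0.0675]
tool_rot: [2.085, 2.347, -0.008]
ft_force: [-3.8, -8.9, 4.2]
gripper_width: 0.0004
finger_force: 3.9
```

```bash
python3 -c "
from h import *
st(2)"
```

```text
t 16.35 clamp [-72.5 -34. ] z 0.0675 Fc [-4.77 -8.26  4.16] J [-5.49 -8.01 -1.91] qd 0.0012
```

Request:
apply_moves --targets "0.02 0 0.005 0 0 0 0; 0 0 0 0 0 0 0"

```text
time: 16.55
eef_pos: [0.5545, -0.1938, 0.0674]
tool_rot: [2.085, 2.347, -0.008]
ft_force: [-3.5, -9.6, 4.1]
gripper_width: 0.0003
finger_force: 4.0
```

```bash
python3 -c "
from h import *
st(2)"
```

```text
t 16.60 clamp [-72.5 -33.4] z 0.0674 Fc [-4.52 -8.77  4.15] J [-5.55 -8.06 -1.93] qd 0.0007
```

Request:
apply_moves --targets "0.02 0 0.005 0 0 0 0; 0 0 0 0 0 0 0"

```text
time: 16.8
eef_pos: [0.5544, -0.1933, 0.0673]
tool_rot: [2.085, 2.346, -0.008]
ft_force: [-3.8, -10.8, 4.6]
gripper_width: 0.0001
finger_force: 4.0
```

```bash
python3 -c "
from h import *
st(2)"
```

```text
t 16.85 clamp [-72.5 -32.9] z 0.0673 Fc [-4.68 -9.54  4.65] J [-5.62 -8.11 -1.95] qd 0.0019
```

Request:
apply_moves --targets "0 0 -0.04 0 0 0 0; 0 0 0 0 0 0 0"

```text
time: 17.05
eef_pos: [0.5544, -0.1933, 0.0683]
tool_rot: [2.085, 2.346, -0.008]
ft_force: [-3.6, -9.4, 2.2]
gripper_width: 0.0006
finger_force: 4.0
```

```bash
python3 -c "
from h import *
st(2)"
```

```text
t 17.10 clamp [-72.6 -32.8] z 0.0683 Fc [-4.31 -8.76  2.74] J [-5.52 -8.14 -1.96] qd 0.0018
```

Request:
apply_moves --targets "0 0 -0.04 0 0 0 0; 0 0 0 0 0 0 0"

```text
time: 17.3
eef_pos: [0.5543, -0.1932, 0.0692]
tool_rot: [2.085, 2.347, -0.008]
ft_force: [-2.9, -8.9, 0.9]
gripper_width: 0.0006
finger_force: 4.1
```

```bash
python3 -c "
from h import *
st(2)"
```

```text
t 17.35 clamp [-72.7 -32.7] z 0.0692 Fc [-4.36 -8.2   1.09] J [-5.45 -8.18 -1.97] qd 0.0029
```

Request:
apply_moves --targets "0.02 0 -0.02 0 0 0 0; 0 0 0 0 0 0 0"

```text
time: 17.55
eef_pos: [0.5542, -0.1931, 0.0694]
tool_rot: [2.085, 2.346, -0.008]
ft_force: [-2.1, -9.6, 0.6]
gripper_width: 0.0005
finger_force: 4.4
```

```bash
python3 -c "
from h import *
st(2)"
```

```text
t 17.60 clamp [-72.7 -32.6] z 0.0695 Fc [-3.42 -9.47  0.09] J [-5.73 -8.51 -2.1 ] qd 0.0016
```

Request:
apply_moves --targets "0.02 0 0 0 0 0 0; 0 0 0 0 0 0 0"

```text
time: 17.8
eef_pos: [0.5542, -0.193, 0.0695]
tool_rot: [2.085, 2.346, -0.009]
ft_force: [-2.5, -11.5, -0.7]
gripper_width: 0.0001
finger_force: 4.8
```

```bash
python3 -c "
from h import *
st(2)"
```

```text
t 17.85 clamp [-72.7 -32.5] z 0.0694 Fc [ -3.56 -10.37  -0.66] J [-6.09 -8.85 -2.24] qd 0.0023
```

Request:
apply_moves --targets "0.01 0 0.03 0 0 0 0; 0 0 0 0 0 0 0"

```text
time: 18.05
eef_pos: [0.5541, -0.1926, 0.0688]
tool_rot: [2.085, 2.346, -0.009]
ft_force: [-2.6, -10.4, 1.3]
gripper_width: 0.0003
finger_force: 4.6
```

```bash
python3 -c "
from h import *
st(2)"
```

```text
t 18.10 clamp [-72.8 -32.1] z 0.0689 Fc [-4.29 -9.96  1.53] J [-6.1  -8.71 -2.19] qd 0.0027
```

Request:
apply_moves --targets "0 0 0.03 0 0 0 0; 0 0 0 0 0 0 0"

```text
time: 18.3
eef_pos: [0.5541, -0.1927, 0.0681]
tool_rot: [2.085, 2.346, -0.009]
ft_force: [-3.4, -10.2, 2.4]
gripper_width: 0.0004
finger_force: 4.6
```

```bash
python3 -c "
from h import *
st(2)"
```

```text
t 18.35 clamp [-72.8 -32.2] z 0.0682 Fc [ -4.66 -10.18   2.7 ] J [-6.13 -8.68 -2.18] qd 0.0016
```

Request:
apply_moves --targets "0 0 0.03 0 0 0 0; 0 0 0 0 0 0 0"

```text
time: 18.55
eef_pos: [0.5541, -0.1927, 0.0675]
tool_rot: [2.085, 2.345, -0.009]
ft_force: [-5.0, -9.9, 3.7]
gripper_width: 0.0008
finger_force: 4.6
```

```bash
python3 -c "
from h import *
st(2)"
```

```text
t 18.60 clamp [-72.7 -32.3] z 0.0675 Fc [-5.45 -9.37  3.84] J [-6.18 -8.66 -2.17] qd 0.0021
```

Request:
apply_moves --targets "0.02 0 0.01 0 0 0 0; 0 0 0 0 0 0 0"

```text
time: 18.8
eef_pos: [0.5541, -0.1925, 0.0673]
tool_rot: [2.085, 2.345, -0.01]
ft_force: [-4.2, -10.8, 4.1]
gripper_width: 0.0005
finger_force: 4.8
```

```bash
python3 -c "
from h import *
st(2)"
```

```text
t 18.85 clamp [-72.8 -32. ] z 0.0674 Fc [ -5.15 -10.33   4.41] J [-6.47 -8.89 -2.26] qd 0.0012
```

The last points rise at the elastic rate again, so the stone has just come home near the second click. I'll undip and ease off to see where the handle seats and with what load.

Request:
apply_moves --targets "-0.03 0 -0.09 0 0 0 0; 0 0 0 0 0 0 0"

```text
time: 19.05
eef_pos: [0.5543, -0.193, 0.0695]
tool_rot: [2.085, 2.345, -0.008]
ft_force: [-2.0, -10.3, -0.1]
gripper_width: 0.0004
finger_force: 4.7
```

```bash
python3 -c "
from h import *
st(2)"
```

```text
t 19.10 clamp [-72.6 -32.5] z 0.0694 Fc [-3.35 -9.71  0.29] J [-5.96 -8.69 -2.19] qd 0.003
```

Request:
apply_moves --targets "-0.04 0 0 0 0 0 0; 0 0 0 0 0 0 0"

```text
time: 19.3
eef_pos: [0.5544, -0.1932, 0.0694]
tool_rot: [2.085, 2.347, -0.007]
ft_force: [-2.5, -8.3, 0.2]
gripper_width: 0.0003
finger_force: 4.0
```

```bash
python3 -c "
from h import *
st(2)"
```

```text
t 19.35 clamp [-72.5 -32.7] z 0.0694 Fc [-3.59 -8.57  0.56] J [-5.33 -8.09 -1.95] qd 0.0017
```

Request:
apply_moves --targets "-0.04 0 0 0 0 0 0; 0 0 0 0 0 0 0"

```text
time: 19.55
eef_pos: [0.5546, -0.1936, 0.0693]
tool_rot: [2.085, 2.348, -0.006]
ft_force: [-3.5, -7.3, 1.1]
gripper_width: 0.0002
finger_force: 3.6
```

```bash
python3 -c "
from h import *
st(2)"
```

```text
t 19.60 clamp [-72.4 -33.1] z 0.0693 Fc [-3.81 -7.46  1.49] J [-4.85 -7.63 -1.76] qd 0.0015
```

Request:
apply_moves --targets "-0.04 0 0 0 0 0 0; 0 0 0 0 0 0 0"

```text
time: 19.8
eef_pos: [0.5547, -0.1937, 0.0693]
tool_rot: [2.085, 2.349, -0.005]
ft_force: [-3.2, -5.9, 1.2]
gripper_width: 0.0002
finger_force: 2.9
```

```bash
python3 -c "
from h import *
st(2)"
```

```text
t 19.85 clamp [-72.3 -33.3] z 0.0693 Fc [-4.23 -6.05  1.05] J [-4.16 -6.98 -1.49] qd 0.0023
```

Request:
apply_moves --targets "-0.04 0 0 0 0 0 0; 0 0 0 0 0 0 0"

```text
time: 20.05
eef_pos: [0.5552, -0.1937, 0.0693]
tool_rot: [-2.085, -2.35, 0.002]
ft_force: [-2.9, -5.6, 0.7]
gripper_width: 0.0005
finger_force: 2.3
```

```bash
python3 -c "
from h import *
st(2)"
```

```text
t 20.10 clamp [-71.8 -33.3] z 0.0693 Fc [-3.36 -5.    0.55] J [-3.29 -6.2  -1.18] qd 0.0014
```

The handle fell back onto a firm seat at about tool y = -33.2 after two clicks, and the stone was driven home just before. I'm letting go now and checking that it stays locked.

Request:
apply_moves --targets "-0.05 0 0 0 0 0 0; -0.05 0 0 0 0 0 0; -0.1 0 0 0 0 0 0; -0.3 0 0 0 0 0 0; -0.6 0 0 0 0 0 0"

```text
time: 20.6
eef_pos: [0.5608, -0.2237, 0.0695]
tool_rot: [-2.08, -2.354, -0.004]
ft_force: [0.7, 0.0, 0.1]
gripper_width: 0.0001
finger_force: 0.0
```

Request:
apply_moves --targets "-0.6 0 -0.5 0 0 0 0; 0 0 -0.9 0 0 0 0; 0 0 0 0 0 0 0; 0 0 0 0 0 0 0; 0 0 0 0 0 0 0"

```text
time: 21.1
eef_pos: [0.5612, -0.2433, 0.1103]
tool_rot: [-2.083, -2.349, 0.001]
ft_force: [-0.4, 0.0, 0.5]
gripper_width: 0.0006
finger_force: 0.0
```

```bash
python3 - <<'E'
from h import *
c=cap('top');cv2.imwrite('pics/c5.png',cv2.resize(c['image'][140:240,275:350,::-1],None,fx=6,fy=6,interpolation=cv2.INTER_CUBIC)); st()
E
```

```text
t 21.15 clamp [-71.8 -83.1] z 0.1101 Fc [ 0.39 -0.32 -1.14] J [ 0.16 -3.39 -0.04] qd 0.0031
```

View pics/c5.png

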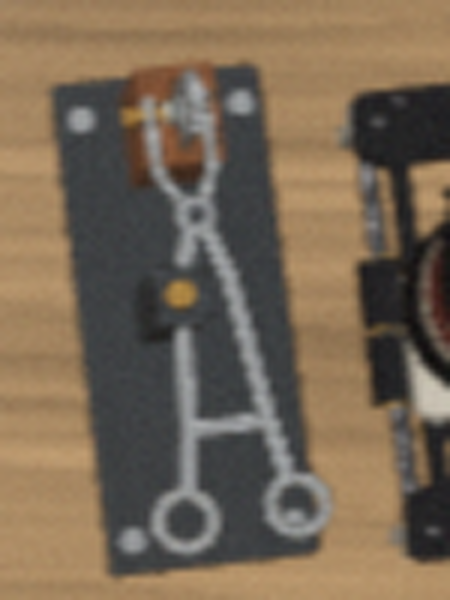

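The picture shows the ratchet engaged and holding by itself. The loose ring is at (297,503) in the crop and the tip bears on the stone at (175,115).

```bash
python3 - <<'E'
from h import *
c=cap('top'); p=ray(c,275+297/6-.5,140+503/6-.5,.088); print(p,C(p)*1000)
go([p[0],p[1],.11],96.87)
E
```

```text
[ 0.49488747 -0.19801066  0.088     ] [-132.19994178  -30.41568361]
t 21.2 pos [ 0.5612 -0.2429  0.1101] F [ 0.31 -0.51  0.21] w 0.0003
units shift (now tool) [ 1.75 -2.02  0.01] shift in goal axes [ 1.75 -2.02  0.  ] turn [-0.02 -0.01  0.01]
```

Request:
apply_moves --targets "0.4 -0.7 0 0 0 0 0; 0.6 -0.7 0 0 0 0 0; 0.7 -0.62 0 0 0 0 0; 0 0 0.5 0 0 0 0; 0 0 0 0 0 0 0"

```text
time: 21.7
eef_pos: [0.4938, -0.1989, 0.0947]
tool_rot: [-2.08, -2.349, 0.003]
ft_force: [0.2, -0.9, 0.4]
gripper_width: 0.0004
finger_force: 0.0
```

Request:
apply_moves --targets "0 0 0.1 0 0 0 0; 0 0 0.1 0 0 0 0; 0 0 0 0 0 0 0"

```text
time: 22.0
eef_pos: [0.4959, -0.2002, 0.0899]
tool_rot: [-2.084, -2.35, 0.0]
ft_force: [-0.2, 0.2, 0.8]
gripper_width: 0.0003
finger_force: 0.0
```

```bash
python3 -c "
from h import *
st(2)"
```

```text
t 22.05 clamp [-131.4  -32.7] z 0.0901 Fc [-0.28 -0.11  0.64] J [-0.02 -2.82 -0.04] qd 0.0071
```

Request:
apply_moves --targets "0 0 0.04 0 0 0 0; 0 0 0.04 0 0 0 0; 0 0 0 0 0 0 0"

```text
time: 22.35
eef_pos: [0.4959, -0.2, 0.088]
tool_rot: [2.084, 2.35, 0.0]
ft_force: [0.8, -1.0, 0.3]
gripper_width: 0.0004
finger_force: 0.2
```

```bash
python3 -c "
from h import *
st(2)"
```

```text
t 22.40 clamp [-131.5  -32.5] z 0.088 Fc [ 0.55 -0.63  0.34] J [-0.04 -2.83 -0.07] qd 0.0016
```

Request:
apply_moves --targets "0 0 0.05 0 0 0 0; 0 0 0.05 0 0 0 0; 0 0 0 0 0 0 0"

```text
time: 22.7
eef_pos: [0.4962, -0.2007, 0.0851]
tool_rot: [2.084, 2.349, 0.0]
ft_force: [0.7, -2.1, 3.0]
gripper_width: 0.0005
finger_force: 1.4
```

```bash
python3 -c "
from h import *
st(2)"
```

```text
t 22.75 clamp [-131.3  -33.1] z 0.0851 Fc [ 0.83 -2.35  2.79] J [-0.76 -3.37 -0.33] qd 0.0027
```

Request:
apply_moves --targets "0 0 0.05 0 0 0 0; 0 0 0 0 0 0 0"

```text
time: 22.95
eef_pos: [0.496, -0.2003, 0.0835]
tool_rot: [2.084, 2.35, 0.0]
ft_force: [0.3, -1.6, 5.4]
gripper_width: 0.0007
finger_force: 2.0
```

```bash
python3 -c "
from h import *
st(2)"
```

```text
t 23.00 clamp [-131.3  -32.7] z 0.0836 Fc [-0.07 -1.48  4.93] J [-0.75 -3.3  -0.33] qd 0.003
```

Request:
apply_moves --targets "-0.05 0 0.01 0 0 0 0; -0.1 0 0.01 0 0 0 0; -0.15 0 0 0 0 0 0; -0.15 0 0 0 0 0 0; -0.15 0 0 0 0 0 0"

```text
time: 23.5
eef_pos: [0.4993, -0.2177, 0.0831]
tool_rot: [2.083, 2.35, 0.004]
ft_force: [3.2, 0.6, 4.5]
gripper_width: 0.0001
finger_force: 2.1
```

Request:
apply_moves --targets "-0.15 0 0 0 0 0 0; -0.15 0 0 0 0 0 0; -0.1 0 0 0 0 0 0; 0 0 -0.1 0 0 0 0; -0.1 0 -0.3 0 0 0 0"

```text
time: 24.0
eef_pos: [0.4969, -0.2325, 0.0936]
tool_rot: [-2.08, -2.348, 0.005]
ft_force: [0.1, 0.5, -0.6]
gripper_width: 0.0006
finger_force: 0.0
```

Request:
apply_moves --targets "-0.4 0 -0.6 0 0 0 0; -0.4 0 -1 0 0 0 0; -0.3 0 -1 0 0 0 0.3; 0 0 -0.5 0 0 0 0.5; 0 0 0 0 0 0 0.5"

```text
time: 24.5
eef_pos: [0.5034, -0.2676, 0.1898]
tool_rot: [2.084, 2.346, -0.002]
ft_force: [-0.1, 0.2, -0.4]
gripper_width: 0.0196
finger_force: 0.0
```

```bash
python3 - <<'E'
from h import *
c=cap('top');cv2.imwrite('pics/c6.png',cv2.resize(c['image'][140:240,275:350,::-1],None,fx=6,fy=6,interpolation=cv2.INTER_CUBIC)); st()
P=pts(c); v,u=np.mgrid[:384,:512]
q=P[(u>290)&(u<320)&(v>145)&(v<175)&(P[...,2]>.1)&(P[...,2]<.13)]; print('pend',q.mean(0),(C(q.mean(0))*1000),len(q))
E
```

```text
t 24.55 clamp [-132.8  -99.5] z 0.1882 Fc [-0.02  0.89 -0.88] J [ 0.22 -3.16 -0.04] qd 0.0382
pend [ 0.67089539 -0.15056827  0.11296527] [48.21918042 -4.36746394] 26
```

View pics/c6.png

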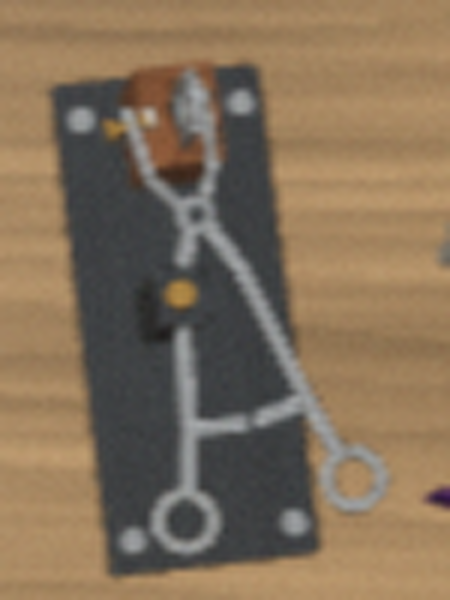

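The forceps are fully open, with the ring back at (354,478), and the pendant still stands in the nest at (190,105). Next is the grasp.

```bash
python3 -c "
from h import *
go([*W(.048,-.0035),.093],96.87)"
```

```text
t 24.55 pos [ 0.5026 -0.2667  0.1882] F [-0.13  0.88 -0.88] w 0.0237
units shift (now tool) [3.21 6.02 3.16] shift in goal axes [3.2  6.03 3.17] turn [-0.01  0.01 -0.01]
```

Request:
apply_moves --targets "0.5 0.9 0 0 0 0 0.5; 0.5 1 0 0 0 0 0.5; 0.5 1 0 0 0 0 0.5; 0.5 1 0 0 0 0 0.5; 0.5 1 0 0 0 0 0.5"

```text
time: 25.05
eef_pos: [0.6398, -0.1729, 0.1855]
tool_rot: [-2.081, -2.348, 0.006]
ft_force: [0.7, -1.2, 0.6]
gripper_width: 0.0466
finger_force: 0.0
```

Request:
apply_moves --targets "0.5 0.8 0 0 0 0 0.5; 0.2 0.32 0.4 0 0 0 0.5; 0 0 0.8 0 0 0 0.5; 0 0 0.4 0 0 0 0.5; 0 0 0 0 0 0 0.5"

```text
time: 25.55
eef_pos: [0.668, -0.1498, 0.1358]
tool_rot: [-2.081, -2.345, 0.009]
ft_force: [0.0, -0.0, 0.5]
gripper_width: 0.0465
finger_force: 0.0
```

```bash
python3 -c "
from h import *
go([*W(.048,-.0035),.093],96.87)"
```

```text
t 25.55 pos [ 0.668  -0.1498  0.1358] F [ 0.02 -0.02  0.47] w 0.0465
units shift (now tool) [-0.01  0.1   1.42] shift in goal axes [-0.01  0.08  1.43] turn [-0.08 -0.01 -0.01]
```

Request:
apply_moves --targets "0 0.03 0.5 0 0 0 0.5; 0 0 0.5 0 0 0 0.5; 0 0 0.3 0 0 0 0.5; 0 0 0.13 0 0 0 0.5; 0 0 0 0 0 0 0.5"

```text
time: 26.05
eef_pos: [0.6719, -0.1484, 0.0961]
tool_rot: [-2.083, -2.35, 0.001]
ft_force: [-0.8, -0.2, 0.5]
gripper_width: 0.0466
finger_force: 0.0
```

```bash
python3 -c "
from h import *
optics.capture('top'); go([*W(.048,-.0035),.093],96.87); st(3)"
```

```text
t 26.1 pos [ 0.6724 -0.1484  0.0969] F [-0.43  0.33 -0.27] w 0.0464
units shift (now tool) [-0.04 -0.07  0.13] shift in goal axes [-0.04 -0.07  0.13] turn [ 0. -0.  0.]
t 26.20 clamp [50.4 -2.4] z 0.0976 Fc [-0.37 -0.12 -0.3 ] J [ 0.04 -3.79 -0.05] qd 0.0068
```

Request:
apply_moves --targets "-0.03 -0.07 0.15 0 0 0 0.5; 0 0 0 0 0 0 0.5; 0 0 0 0 0 0 0.2; 0 0 0 0 0 0 0.2; 0 0 0 0 0 0 0.2" --force 20

```text
time: 26.7
eef_pos: [0.6704, -0.1495, 0.0925]
tool_rot: [2.084, 2.351, 0.0]
ft_force: [-0.3, 0.4, -0.8]
gripper_width: 0.0281
finger_force: 20.0
```

Request:
apply_moves --targets "0 0 0 0 0 0 0.1; 0 0 0 0 0 0 0.1; 0 0 0 0 0 0 0.1"

```text
time: 27.0
eef_pos: [0.6704, -0.1495, 0.0925]
tool_rot: [2.084, 2.351, 0.0]
ft_force: [-0.6, 0.7, -0.1]
gripper_width: 0.0274
finger_force: 20.0
```

```bash
python3 -c "
from h import *
st(3); go([*W(.048,-.0035),.093],96.87)"
```

```text
t 27.10 clamp [47.9 -3.2] z 0.0925 Fc [-0.47  0.21  0.55] J [ 0.02 -3.78 -0.05] qd 0.0017
t 27.1 pos [ 0.6704 -0.1495  0.0925] F [-0.41 -0.23  1.31] w 0.0282
units shift (now tool) [-0.01  0.   -0.02] shift in goal axes [-0.01  0.   -0.02] turn [ 0. -0.  0.]
```

Request:
apply_moves --targets "0 0 -0.1 0 0 0 0.1; 0 0 -0.2 0 0 0 0.1; 0 0 -0.4 0 0 0 0.1; 0 0 -0.6 0 0 0 0.1; 0 0 -0.8 0 0 0 0.1"

```text
time: 27.6
eef_pos: [0.6698, -0.1495, 0.156]
tool_rot: [-2.083, -2.35, 0.001]
ft_force: [-0.1, 0.3, 0.1]
gripper_width: 0.0278
finger_force: 20.0
```

Request:
apply_moves --targets "0 0 -0.8 0 0 0 0.1; 0 0 0 0 0 0 0.1"

```text
time: 27.8
eef_pos: [0.6732, -0.1495, 0.1847]
tool_rot: [2.079, 2.345, 0.009]
ft_force: [1.4, 0.1, 0.3]
gripper_width: 0.0275
finger_force: 20.0
```

```bash
python3 -c "
from h import *
go([.5963,.1605,.160],99.91)"
```

```text
t 27.8 pos [ 0.6732 -0.1495  0.1847] F [1.4  0.06 0.33] w 0.0275
units shift (now tool) [10.57 -1.32  0.79] shift in goal axes [10.62 -0.75  0.82] turn [ 0.09  0.02 -0.51]
```

Now to above the empty slot; turning first, then 10.6 units across.

Request:
apply_moves --targets "0.5 -0.1 0 0 0 -0.5 0.1; 0.9 -0.1 0 0 0 0 0.1; 1 -0.1 0 0 0 0 0.1; 1 -0.1 0 0 0 0 0.1; 1 -0.1 0 0 0 0 0.1"

```text
time: 28.3
eef_pos: [0.6314, -0.0194, 0.1777]
tool_rot: [-2.016, -2.405, 0.003]
ft_force: [-0.1, -0.5, -0.2]
gripper_width: 0.0275
finger_force: 20.0
```

Request:
apply_moves --targets "1 -0.1 0 0 0 0 0.1; 1 -0.05 0 0 0 0 0.1; 1 0 0 0 0 0 0.1; 1 0 0 0 0 0 0.1; 0.9 0 0 0 0 0 0.1"

```text
time: 28.8
eef_pos: [0.6014, 0.1249, 0.1778]
tool_rot: [-2.015, -2.407, 0.004]
ft_force: [-0.5, -0.3, -0.7]
gripper_width: 0.0272
finger_force: 20.0
```

Request:
apply_moves --targets "0.7 0 0 0 0 0 0.1; 0.3 0 0 0 0 0 0.1; 0 0 0 0 0 0 0.1; 0 0 0 0 0 0 0.1; 0 0 0 0 0 0 0.1"

```text
time: 29.3
eef_pos: [0.5991, 0.1496, 0.179]
tool_rot: [2.024, 2.402, -0.002]
ft_force: [1.7, 0.3, -0.3]
gripper_width: 0.0277
finger_force: 20.0
```

```bash
python3 - <<'E'
from h import *
go([.5963,.1605,.10],99.91)
c=cap('scene'); P=pts(c)
cv2.imwrite('pics/c7.png',cv2.resize(c['image'][180:290,260:370,::-1],None,fx=5.4,fy=5.4,interpolation=cv2.INTER_CUBIC))
E
```

```text
t 29.3 pos [0.5991 0.1496 0.179 ] F [ 1.71  0.32 -0.3 ] w 0.0277
units shift (now tool) [ 0.38 -0.03  2.63] shift in goal axes [ 0.37 -0.03  2.63] turn [-0.01  0.01 -0.03]
```

View pics/c7.png

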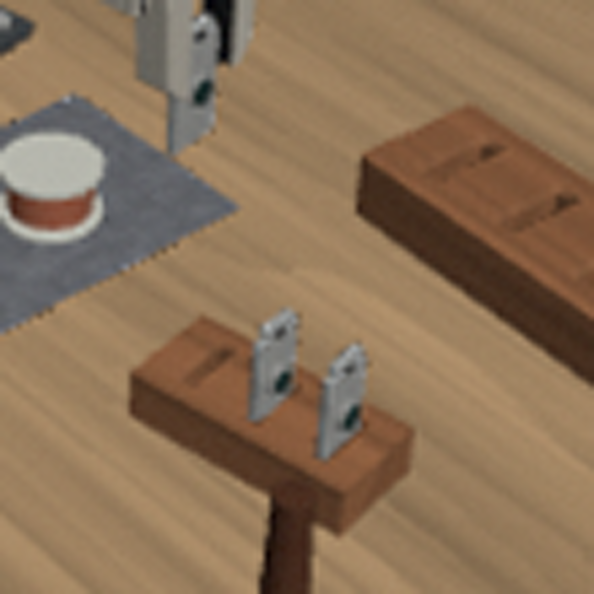

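The picture shows the stone seated in the held pendant at (203,92), hanging straight. The empty slot is at (208,365), and both finished pendants are untouched.

Request:
apply_moves --targets "0.2 -0.02 0.5 0 0 0 0.1; 0.17 0 0.9 0 0 0 0.1; 0 0 0.9 0 0 0 0.1; 0 0 0.5 0 0 0 0.1; 0 0 0 0 0 0 0.1"

```text
time: 29.85
eef_pos: [0.5949, 0.1606, 0.0929]
tool_rot: [-2.022, -2.401, 0.008]
ft_force: [0.3, 0.0, -1.2]
gripper_width: 0.0275
finger_force: 20.0
```

Request:
apply_moves --targets "0 0 0 0 0 0 0.1; 0 0 0 0 0 0 0.1"

```text
time: 30.05
eef_pos: [0.5974, 0.1626, 0.0967]
tool_rot: [2.022, 2.403, 0.004]
ft_force: [0.3, -0.0, 0.5]
gripper_width: 0.0275
finger_force: 20.0
```

```bash
python3 - <<'E'
from h import *
go([.5963,.1605,.0475],99.91)
E
```

```text
t 30.05 pos [0.5974 0.1626 0.0967] F [ 0.32 -0.01  0.51] w 0.0275
units shift (now tool) [-0.06 -0.05  1.64] shift in goal axes [-0.06 -0.05  1.64] turn [ 0.03 -0.   -0.01]
```

Request:
apply_moves --targets "-0.06 -0.04 0.4 0 0 0 0.1; 0 0 0.4 0 0 0 0.1; 0 0 0.2 0 0 0 0.1; 0 0 0 0 0 0 0.1; 0 0 0 0 0 0 0.1"

```text
time: 30.55
eef_pos: [0.5953, 0.1608, 0.0651]
tool_rot: [-2.021, -2.404, 0.0]
ft_force: [0.4, 0.2, -0.8]
gripper_width: 0.0279
finger_force: 20.0
```

```bash
python3 - <<'E'
from h import *
st(3); go([.5963,.1605,.0475],99.91)
E
```

```text
t 30.65 clamp [ 10.9 313.9] z 0.0657 Fc [-0.05 -0.24 -0.74] J [ 0.02 -3.57 -0.05] qd 0.0032
t 30.65 pos [0.5957 0.1609 0.0657] F [ 0.62 -0.58 -0.61] w 0.0276
units shift (now tool) [-0.02  0.02  0.61] shift in goal axes [-0.02  0.02  0.61] turn [ 0.01 -0.   -0.  ]
```

Well aligned. I'm going down in small steps while watching the force.

Request:
apply_moves --targets "-0.01 0.02 0.15 0 0 0 0.1; 0 0 0.1 0 0 0 0.1; 0 0 0 0 0 0 0.1"

```text
time: 30.95
eef_pos: [0.5969, 0.1613, 0.0609]
tool_rot: [2.021, 2.404, 0.003]
ft_force: [-3.8, -0.2, 14.3]
gripper_width: 0.028
finger_force: 20.0
```

```bash
python3 -c "
from h import *
st(3)"
```

```text
t 31.05 clamp [ 12. 314.] z 0.0609 Fc [-3.52 -0.26 14.03] J [-0.01 -2.66  0.18] qd 0.0027
```

Request:
apply_moves --targets "0 0 0.1 0 0 0 0.1; 0 0 0.1 0 0 0 0.1; 0 0 0 0 0 0 0.1"

```text
time: 31.35
eef_pos: [0.5969, 0.1637, 0.0578]
tool_rot: [2.02, 2.405, 0.008]
ft_force: [-7.8, -0.2, 26.6]
gripper_width: 0.0278
finger_force: 20.2
```

```bash
python3 -c "
from h import *
st(3)"
```

```text
t 31.45 clamp [ 12.3 316.4] z 0.0578 Fc [-6.84  0.54 26.74] J [ 1.18 -0.66  0.8 ] qd 0.0023
```

It touched the rack's top edge rather than the slot. I'm lifting, then measuring the slot itself more closely.

Request:
apply_moves --targets "0 0 -0.3 0 0 0 0.1; 0 0 -0.35 0 0 0 0.1; 0 0 0 0 0 0 0.1; 0 0 0 0 0 0 0.1"

```text
time: 31.85
eef_pos: [0.5961, 0.1601, 0.0711]
tool_rot: [2.022, 2.404, -0.0]
ft_force: [-0.8, 1.1, -1.0]
gripper_width: 0.0279
finger_force: 19.9
```

```bash
python3 - <<'E'
from h import *
go([.5963,.1605,.0475],99.91)
z=np.load('top0.npz'); c={k:z[k] for k in z}; c['f']=float(c['f'])
c['rotation']=R.from_rotvec(c['rotation']).as_matrix() if c['rotation'].shape==(3,) else c['rotation']
g=cv2.cvtColor(c['image'],cv2.COLOR_RGB2GRAY)[175:205,155:205]
G=cv2.resize(g,None,fx=16,fy=16,interpolation=cv2.INTER_CUBIC)
b=np.array([.5901,.1960]); t=np.radians(9.91)
# sample intensity in rack frame around empty slot, at top plane
def samp(img,c,xr,yr,h=.026):
    p=b+np.array([np.cos(t)*xr-np.sin(t)*yr,np.sin(t)*xr+np.cos(t)*yr])
    q=c['rotation'].T@(np.array([*p,h])-c['origin']); u=c['cx']+c['f']*q[0]/q[2]; v=c['cy']+c['f']*q[1]/q[2]
    return cv2.getRectSubPix(img.astype(np.float32),(1,1),(float(u),float(v)))[0,0]
f=cv2.cvtColor(c['image'],cv2.COLOR_RGB2GRAY)
print('across y',[(y,int(np.mean([samp(f,c,x/1000,y/1000) for x in range(-8,9,4)]))) for y in range(-50,-22,2)])
print('along x',[(x,int(np.mean([samp(f,c,x/1000,y/1000) for y in (-37,-36,-35)]))) for x in range(-28,29,2)])
s=cap('scene'); f=cv2.cvtColor(s['image'],cv2.COLOR_RGB2GRAY)
print('S across y',[(y,int(np.mean([samp(f,s,x/1000,y/1000) for x in range(-8,9,4)]))) for y in range(-50,-22,2)])
print('S along x',[(x,int(np.mean([samp(f,s,x/1000,y/1000) for y in (-37,-36,-35)]))) for x in range(-28,29,2)])
cv2.imwrite('pics/c8.png',np.hstack([cv2.resize(s['image'][200:270,265:335,::-1],(560,560),interpolation=cv2.INTER_CUBIC),cv2.resize(c['image'][172:207,150:165,::-1],(240,560),interpolation=cv2.INTER_CUBIC)]))
P=pts(s); m=(P[...,2]>.034)&(P[...,2]<.05)&(abs(P[...,0]-.597)<.03)&(abs(P[...,1]-.16)<.02); print('pendant low pts',m.sum(),P[m].mean(0) if m.any() else '',P[m].min(0) if m.any() else '',P[m].max(0) if m.any() else '')
E
```

```text
t 31.85 pos [0.5961 0.1601 0.0711] F [-0.82  1.12 -1.05] w 0.0279
units shift (now tool) [0.01 0.01 0.79] shift in goal axes [0.01 0.01 0.79] turn [-0.    0.   -0.01]
across y [(-50, 93), (-48, 93), (-46, 94), (-44, 94), (-42, 94), (-40, 93), (-38, 92), (-36, 88), (-34, 82), (-32, 77), (-30, 78), (-28, 84), (-26, 93), (-24, 95)]
along x [(-28, 70), (-26, 71), (-24, 79), (-22, 84), (-20, 87), (-18, 89), (-16, 86), (-14, 84), (-12, 86), (-10, 87), (-8, 87), (-6, 88), (-4, 85), (-2, 84), (0, 86), (2, 89), (4, 91), (6, 92), (8, 92), (10, 93), (12, 87), (14, 77), (16, 83), (18, 89), (20, 93), (22, 91), (24, 90), (26, 96), (28, 115)]
S across y [(-50, 106), (-48, 108), (-46, 107), (-44, 104), (-42, 104), (-40, 105), (-38, 105), (-36, 95), (-34, 84), (-32, 80), (-30, 81), (-28, 91), (-26, 102), (-24, 105)]
S along x [(-28, 107), (-26, 95), (-24, 93), (-22, 97), (-20, 99), (-18, 96), (-16, 91), (-14, 88), (-12, 85), (-10, 84), (-8, 89), (-6, 92), (-4, 96), (-2, 97), (0, 96), (2, 98), (4, 97), (6, 98), (8, 98), (10, 95), (12, 98), (14, 101), (16, 102), (18, 100), (20, 98), (22, 94), (24, 86), (26, 72), (28, 60)]
pendant low pts 27 [0.59780936 0.16085938 0.04473252] [0.58269088 0.15754319 0.03836359] [0.60946214 0.16360576 0.04983525]
```

View pics/c8.png

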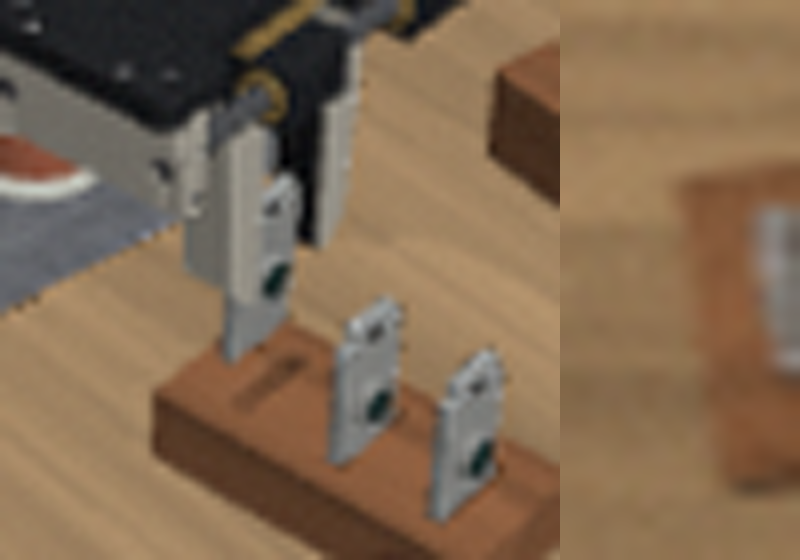

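The picture shows the slot lying left of the held pendant. Both views put its dark opening at rack y of about -31 mm in my frame, so the target must shift about 5 mm to +y. I'll get its x extent too.

```bash
python3 - <<'E'
from h import *
z=np.load('top0.npz'); c={k:z[k] for k in z}; c['f']=float(c['f'])
c['rotation']=R.from_rotvec(c['rotation']).as_matrix() if c['rotation'].shape==(3,) else c['rotation']
s=cap('scene'); b=np.array([.5901,.1960]); t=np.radians(9.91)
for n,k in(('T',c),('S',s)):
    f=cv2.cvtColor(k['image'],cv2.COLOR_RGB2GRAY).astype(np.float32)
    def im(xr,yr):
        p=b+np.array([np.cos(t)*xr-np.sin(t)*yr,np.sin(t)*xr+np.cos(t)*yr])/1000
        q=k['rotation'].T@(np.array([*p,.026])-k['origin']); return float(cv2.getRectSubPix(f,(1,1),(float(k['cx']+k['f']*q[0]/q[2]),float(k['cy']+k['f']*q[1]/q[2])))[0,0])
    print(n,'x',[(x,int(np.mean([im(x,y) for y in(-32,-31,-30)]))) for x in range(-28,30,2)])
    for x in(-8,8): print(n,x,[(y,int(im(x,y))) for y in range(-40,-20,2)])
    print(n,'rack y edges',[(y,int(np.mean([im(x,y) for x in(-15,0,15)]))) for y in list(range(-70,-48,2))+list(range(46,70,2))])
E
```

```text
T x [(-28, 60), (-26, 74), (-24, 81), (-22, 84), (-20, 90), (-18, 89), (-16, 83), (-14, 72), (-12, 73), (-10, 73), (-8, 72), (-6, 74), (-4, 75), (-2, 76), (0, 79), (2, 79), (4, 79), (6, 79), (8, 79), (10, 79), (12, 79), (14, 76), (16, 81), (18, 88), (20, 92), (22, 92), (24, 91), (26, 93), (28, 116)]
T -8 [(-40, 86), (-38, 88), (-36, 87), (-34, 84), (-32, 73), (-30, 72), (-28, 78), (-26, 87), (-24, 86), (-22, 87)]
T 8 [(-40, 98), (-38, 98), (-36, 92), (-34, 83), (-32, 78), (-30, 81), (-28, 89), (-26, 98), (-24, 98), (-22, 98)]
T rack y edges [(-70, 126), (-68, 126), (-66, 127), (-64, 127), (-62, 125), (-60, 114), (-58, 98), (-56, 87), (-54, 89), (-52, 93), (-50, 93), (46, 108), (48, 101), (50, 99), (52, 99), (54, 99), (56, 100), (58, 104), (60, 109), (62, 113), (64, 116), (66, 116), (68, 118)]
S x [(-28, 106), (-26, 95), (-24, 94), (-22, 98), (-20, 96), (-18, 89), (-16, 78), (-14, 67), (-12, 65), (-10, 67), (-8, 72), (-6, 77), (-4, 80), (-2, 79), (0, 79), (2, 81), (4, 83), (6, 85), (8, 86), (10, 86), (12, 88), (14, 91), (16, 97), (18, 98), (20, 98), (22, 93), (24, 84), (26, 70), (28, 61)]
S -8 [(-40, 99), (-38, 97), (-36, 88), (-34, 79), (-32, 72), (-30, 73), (-28, 82), (-26, 97), (-24, 100), (-22, 101)]
S 8 [(-40, 106), (-38, 105), (-36, 97), (-34, 89), (-32, 86), (-30, 88), (-28, 96), (-26, 103), (-24, 104), (-22, 103)]
S rack y edges [(-70, 135), (-68, 135), (-66, 134), (-64, 133), (-62, 132), (-60, 128), (-58, 122), (-56, 118), (-54, 111), (-52, 107), (-50, 107), (46, 100), (48, 103), (50, 103), (52, 102), (54, 103), (56, 103), (58, 101), (60, 95), (62, 86), (64, 84), (66, 88), (68, 93)]
```

```bash
python3 -c "
from h import *
go([.5953,.1655,.0475],99.91)"
```

```text
t 31.95 pos [0.5957 0.1601 0.0705] F [ 0.61  0.07 -0.55] w 0.0279
units shift (now tool) [0.18 0.02 0.77] shift in goal axes [0.18 0.02 0.77] turn [-0.01  0.   -0.01]
```

Request:
apply_moves --targets "0.18 0.02 0 0 0 0 0.1; 0 0 0.2 0 0 0 0.1; 0 0 0.08 0 0 0 0.1; 0 0 0 0 0 0 0.1"

```text
time: 32.35
eef_pos: [0.5952, 0.1657, 0.062]
tool_rot: [-2.021, -2.404, 0.002]
ft_force: [-0.7, 0.7, 0.5]
gripper_width: 0.0273
finger_force: 19.9
```

```bash
python3 -c "
from h import *
st(3);go([.5953,.1655,.0475],99.91)"
```

```text
t 32.45 clamp [ 11.3 318.6] z 0.0627 Fc [-0.48 -0.13 -0.29] J [-0.06 -3.61 -0.05] qd 0.0073
t 32.45 pos [0.5956 0.1657 0.0627] F [-0.77 -0.23 -0.58] w 0.0276
units shift (now tool) [-0.   -0.01  0.51] shift in goal axes [-0.   -0.01  0.51] turn [-0.    0.   -0.01]
```

Request:
apply_moves --targets "0 0 0.07 0 0 0 0.1; 0 0 0.06 0 0 0 0.1; 0 0 0 0 0 0 0.1"

```text
time: 32.75
eef_pos: [0.5956, 0.1658, 0.0588]
tool_rot: [-2.022, -2.404, 0.001]
ft_force: [0.5, 0.9, -0.6]
gripper_width: 0.0278
finger_force: 19.9
```

```bash
python3 -c "
from h import *
st(3);go([.5953,.1655,.0475],99.91)"
```

```text
t 32.85 clamp [ 11.4 318.8] z 0.0591 Fc [0.14 0.2  0.04] J [ 0.01 -3.58 -0.05] qd 0.0021
t 32.85 pos [0.5957 0.1658 0.0591] F [ 0.1  -0.07 -0.27] w 0.0277
units shift (now tool) [-0.01 -0.02  0.39] shift in goal axes [-0.01 -0.02  0.39] turn [-0.   -0.   -0.01]
```

No force with the lower end below the rack's top, so it is in the slot. Continuing down.

Request:
apply_moves --targets "0 -0.01 0.07 0 0 0 0.1; 0 0 0.07 0 0 0 0.1; 0 0 0 0 0 0 0.1"

```text
time: 33.15
eef_pos: [0.5952, 0.1657, 0.0545]
tool_rot: [-2.022, -2.404, 0.001]
ft_force: [-0.0, -0.0, -0.3]
gripper_width: 0.0276
finger_force: 19.9
```

```bash
python3 -c "
from h import *
st(3)"
```

```text
t 33.25 clamp [ 11.1 318.8] z 0.0548 Fc [-0.11  0.24 -0.61] J [ 0.   -3.57 -0.05] qd 0.0027
```

Request:
apply_moves --targets "0 0 0.07 0 0 0 0.1; 0 0 0.07 0 0 0 0.1; 0 0 0 0 0 0 0.1"

```text
time: 33.55
eef_pos: [0.5952, 0.1657, 0.0503]
tool_rot: [-2.022, -2.404, 0.001]
ft_force: [0.1, 0.1, -0.4]
gripper_width: 0.0278
finger_force: 19.9
```

```bash
python3 -c "
from h import *
st(3)"
```

```text
t 33.65 clamp [ 11.  318.7] z 0.0505 Fc [-0.06 -0.01 -0.65] J [-0.09 -3.67 -0.08] qd 0.0039
```

Request:
apply_moves --targets "0 0 0.06 0 0 0 0.1; 0 0 0.05 0 0 0 0.1; 0 0 0 0 0 0 0.1"

```text
time: 33.95
eef_pos: [0.5954, 0.1656, 0.0471]
tool_rot: [-2.022, -2.404, 0.0]
ft_force: [-1.0, -1.2, -1.3]
gripper_width: 0.0277
finger_force: 19.9
```

```bash
python3 -c "
from h import *
st(3);go([.5953,.1655,.0475],99.91)"
```

```text
t 34.05 clamp [ 11.1 318.6] z 0.0473 Fc [-0.27 -0.5  -1.52] J [-0.31 -3.88 -0.15] qd 0.0027
t 34.05 pos [0.5954 0.1657 0.0473] F [-0.06 -0.48 -1.43] w 0.028
units shift (now tool) [-0.01 -0.   -0.01] shift in goal axes [-0.01 -0.   -0.01] turn [-0.    0.   -0.01]
```

Request:
apply_moves --targets "0 0 0.04 0 0 0 0.1; 0 0 0.03 0 0 0 0.1; 0 0 0 0 0 0 0.1"

```text
time: 34.35
eef_pos: [0.5956, 0.1656, 0.0452]
tool_rot: [2.022, 2.404, -0.0]
ft_force: [-0.6, -1.1, 0.5]
gripper_width: 0.028
finger_force: 19.9
```

```bash
python3 -c "
from h import *
st(3)"
```

```text
t 34.45 clamp [ 11.2 318.6] z 0.0452 Fc [-0.07 -0.66 -0.07] J [-0.58 -4.14 -0.27] qd 0.0021
```

Request:
apply_moves --targets "0 0 0.04 0 0 0 0.1; 0 0 0.03 0 0 0 0.1; 0 0 0 0 0 0 0.1"

```text
time: 34.75
eef_pos: [0.5956, 0.1658, 0.0447]
tool_rot: [2.021, 2.404, 0.0]
ft_force: [-1.8, -1.4, 7.3]
gripper_width: 0.0278
finger_force: 20.0
```

```bash
python3 -c "
from h import *
st(3)"
```

```text
t 34.85 clamp [ 11.3 318.7] z 0.0447 Fc [-1.67 -1.23  7.45] J [-0.78 -3.78 -0.19] qd 0.0016
```

Fully down on the floor of the slot. Releasing and backing off.

Request:
apply_moves --targets "0 0 -0.04 0 0 0 0.1; 0 0 0 0 0 0 0.36; 0 0 0 0 0 0 0.45; 0 0 0 0 0 0 0.5; 0 0 0 0 0 0 0.5"

```text
time: 35.35
eef_pos: [0.5954, 0.1662, 0.0442]
tool_rot: [-2.021, -2.404, -0.0]
ft_force: [0.1, -0.0, 0.1]
gripper_width: 0.0455
finger_force: 0.0
```

Request:
apply_moves --targets "0 0 -0.3 0 0 0 0.5; 0 0 -0.7 0 0 0 0.5; 0 0 -1 0 0 0 0.5; 0 0 -1 0 0 0 0.5; 0 0 -1 0 0 0 0.5"

```text
time: 35.85
eef_pos: [0.5954, 0.166, 0.1662]
tool_rot: [2.022, 2.405, 0.001]
ft_force: [1.2, -0.6, -0.2]
gripper_width: 0.0468
finger_force: 0.0
```

Request:
apply_moves --targets "-1 0 -0.5 0 0 0 0.5; -1 0 0 0 0 0 0.5; -1 0 0 0 0 0 0.5; -0.5 0 0 0 0 0 0.5; 0 0 0 0 0 0 0.5"

```text
time: 36.35
eef_pos: [0.6139, 0.0592, 0.1795]
tool_rot: [2.027, 2.399, -0.002]
ft_force: [-0.2, 0.7, -0.1]
gripper_width: 0.0468
finger_force: 0.0
```

```bash
python3 - <<'E'
from h import *
s=cap('scene'); P=pts(s)
for y0,y1 in((.15,.18),(.185,.215),(.22,.25)):
    m=(P[...,0]>.56)&(P[...,0]<.63)&(P[...,1]>y0)&(P[...,1]<y1)&(P[...,2]>.03)&(P[...,2]<.12); q=P[m]; print(m.sum(),q.mean(0).round(4),q[:,2].max().round(4),np.percentile(q[:,2],95).round(4),'top y',q[q[:,2]>.055][:,1].mean().round(4),'low y',q[q[:,2]<.045][:,1].mean().round(4))
a_=s['image'][200:270,265:335,::-1]; cv2.imwrite('pics/c9.png',cv2.resize(a_,(560,560),interpolation=cv2.INTER_CUBIC)); st()
E
```

```text
109 [0.5977 0.1694 0.0537] 0.073 0.072 top y 0.1693 low y 0.1702
121 [0.5914 0.2017 0.0532] 0.0737 0.0721 top y 0.2008 low y 0.2026
118 [0.5858 0.2372 0.0536] 0.0742 0.072 top y 0.2363 low y 0.2389
t 36.40 clamp [ 16.6 213.8] z 0.1795 Fc [ 0.32 -0.09 -0.  ] J [ 1.62 -2.7   0.09] qd 0.046
```

View pics/c9.png

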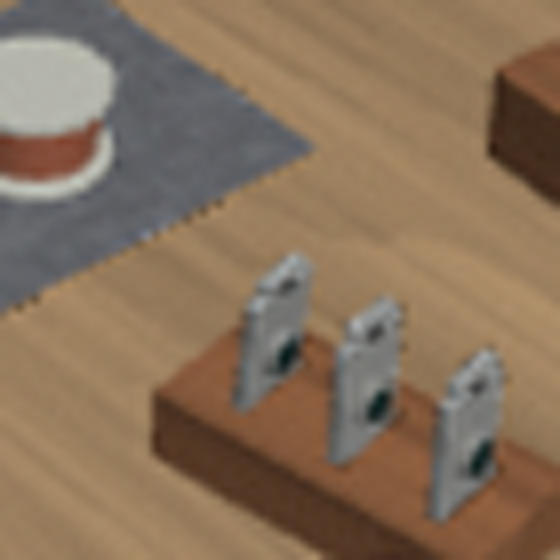

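The picture shows the pendant at (272,335), upright and level with its neighbours. Its top is at 72 mm like theirs, and its stone is seated like theirs. Handing in.

```bash
python3 -c "
from h import *
print(ticket.hand_in())"
```

```text
the job is handed in; nothing more can be done
None
```

The job is handed in: the forceps locked at the second click, then sprang fully open, and the pendant stands upright and fully down in the empty slot; that click was borderline by force, with the stone just home (no view resolves it closer), and on the first lowering the pendant hit the rack top at about 27 N before I realigned it.

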